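Tighten the filling pump's cover crosswise

ROBOT

A 6-joint arm with a two-finger parallel gripper is mounted at the origin on a cart in front of the work surface, level with it; the furniture and walls round the work are solid. World frame = base frame: x ahead of the robot, y to its left, z up, the work surface at z = 0. Lengths are in m, angles in rad, forces in N, time in s.
With the tool pointing down it reaches from about 0.35 to 0.875 m from the base axis. Payload 4.2 kg.
Tool frame: the origin (TCP) lies midway between the tips of the shut fingers; the grasp point (between the pads) lies 19 mm behind it; z points along the fingers, y is the line along which they close (so a half turn about z gives the same grasp; the last joint's range is limited). The gripper opens to 87 mm and grips with 3 to 60 N. Pads are 19 mm wide; open, the fingers measure 117 mm over their backs; the gripper's body (75 mm by 190 mm) begins 51 mm behind the grasp point.
Start: joints at [-0.861, 0.385, 0.008, 0, -1.194, -0.259], TCP at [0.272, -0.563, 0.201] pointing down, gripper open.
Joint ranges: [-3.14, 3.14], [-1.21, 2.06], [-1.07, 1.41], [-3.16, 2.05], [-2.99, -0.16], [-3.1, 3.1]. Speed limits (rad/s): [2.79, 2.79, 3.14, 3.14, 3.14, 3.14].

INTERFACE

Orientations are given as a 3x3 rotation matrix whose columns are the frame's x, y, z axes.
In Python, from rig import ctrl gives the robot as it stands. The module is installed in compiled form; this text tells all that it offers.
- The arm moves only by the tool send_rows, never from a script. Its argument "plan" is a list of rows, each a list of 5 numbers: the shift along the tool's x, y, z in mm, then the turn about the tool's z in rad, then the finger opening in mm, from 0 to 87. In form: [[x, y, z, twist, claw], ...]. A call has 1 to 8 rows; each row shifts and turns the commanded pose from where the row before left it, along the tool's axes as they then stand; what a row does not reach is not made up. A row lasts 1/12 s, in which the tool goes at most 41.7 mm and 7.16 degrees, less where a joint would pass 70% of its speed; a pose out of reach is approached as far as the arm can. A call with a gripper value outside its range is refused whole. The fingers move at their own pace and stop on an object; the grip force is fixed at half the most. Time passes only in rows, so rows that do not move let the fingers close. It gives the time, the measured TCP pose, the force, the opening and the grip force at its end, in the units of the state.
- ctrl.observe(): the state, without advancing time (a new reading comes with each control period).
- ctrl.get_image(name): name is "side" or "top" or "wrist"; returns the picture (400x640x3 uint8, blue, green, red); there is no depth.
- ctrl.camera_model(name): a dict with "intrinsics" (3x3 intrinsics, pixels), "view" (4x4, takes a point from world to camera coordinates). Camera axes: x right, y down, z forward; pixel columns grow to the right and rows downward; lengths in m; the calibration is good to about 2 mm. A picture is of the moment at which its call begins: read the wrist's pose just before it. camera_model takes no time and is no camera call; for the wrist camera it gives the pose at the moment of the call.
- ctrl.sign_off(): hands the job in; it is judged then, once.
Trained networks look in the newest picture that a camera, given by its name, has taken for a name from the list of things; names that differ only in an ending like _2 or _b are one class to them, and where a whole thing is asked for, a point or a joint stands for the part that bears it (a point fixed in the world has none). Each returns a list of dicts, best first, with "p" (0 to 1); they miss things now and then, are a little off and sometimes report something else, mostly with a low value. They report only what shows in the picture. A call takes as long as a camera call.
- ctrl.silhouettes(query, camera): "region" (400x640 bool, what is visible of it) and "at" ([column, row] in pixels, amid what is visible of it).
The state is a dict: "time_s": time; "joint_positions": joint angles; "joint_velocities": joint speeds; "joint_torque": joint torques, N m; "tcp_pos": TCP position; "ee_rot": TCP orientation; "contact_force": force on the tool from outside, world axes, zero at the start; "wrist_torque": the same for the moment, N m; "grip_width": finger opening in m; "grip_force": force on a finger pad.
Only numpy, scipy, OpenCV 4.12 (cv2) and the standard library are available. Lean on these libraries where they do the work, as an engineer would, in place of code of your own. Each camera call takes 0.05 s, during which the arm holds its last target. There are 200 camera calls.

TASK

The filling pump has been washed and its cover lies loose on the seal under four wing knobs. Tighten them clockwise a little at a time and crosswise (after each first knob of a pair the diagonally opposite one): first draw all four down part way, then go round crosswise again and make each properly firm by feel, not over-tight, so that the cover comes down level and seats flat. Draw it down with the knobs only, do not push on it, and leave the things around it alone.

Things in the scene. Friction and masses are not known exactly. Their poses are not given: they have to be found in the camera images.
- pump: Countertop filling pump, fixed: white square motor base 190 x 190 x 70 mm, on it a round steel pump body and a square flange, cover on top. Origin under its centre on the worktop; z up, -x its front (dial, switch, and a spout reaching 142 mm from the centre), +y its left as the robot sees it. The four studs stand at x = +-60, y = +-60 mm.
- cover_mid (a point): Centre of the top of the pump's square steel cover, 150 x 150 x 11 mm, with a 10 mm high boss in the middle. It rests on a soft seal, at first 1.2 to 4 mm clear of the seat plate below; one corner takes 2 N per mm. It must never lean over 1 degree (0.0175 rad) about its x or y axis, 2 mm from side to side across the studs: half a radian a knob is enough for the first round.
- knob0_bar (a point): Black wing knob, front left stud (diagonal: back right). Point: centre of its grip bar, on the turning axis, 30 mm above the foot that bears on the cover. Bar 48 mm long (this point's x), 16 mm thick (y), 26 mm high. Clockwise from above tightens and sinks it 3.2 mm per rad; fingers must sink with it. At first the foot is 0.2 to 0.9 mm above the cover. Knobs stay as left.
- knob1_bar (a point): Wing knob like knob0_bar, front right stud (diagonal: back left). All four feel alike: 0.16 to 0.25 N m while squeezing the seal; 0.4 to 1.5 rad after the start (unlike each time, hard to see) the cover comes home there and the moment climbs about 1 N m per rad. Firm is 0.38 N m, under 0.3 slack, over 0.48 too tight, 0.7 ruins it. The bar sits on a rubber bush (4 N m per rad).
- knob2_bar (a point): Wing knob like knob0_bar, back right stud (diagonal: front left). All four feel alike: 0.16 to 0.25 N m while squeezing the seal; 0.4 to 1.5 rad after the start (unlike each time, hard to see) the cover comes home there and the moment climbs about 1 N m per rad. Firm is 0.38 N m, under 0.3 slack, over 0.48 too tight, 0.7 ruins it. The bar sits on a rubber bush (4 N m per rad).
- knob3_bar (a point): Wing knob like knob0_bar, back left stud (diagonal: front right). All four feel alike: 0.16 to 0.25 N m while squeezing the seal; 0.4 to 1.5 rad after the start (unlike each time, hard to see) the cover comes home there and the moment climbs about 1 N m per rad. Firm is 0.38 N m, under 0.3 slack, over 0.48 too tight, 0.7 ruins it. The bar sits on a rubber bush (4 N m per rad).
- jam_tub: Printed tub of spread with a foil lid, 72 mm across, 71 mm high, standing to the right of the pump; origin under its centre. Leave it alone.
- shaker: Sugar shaker with a domed top, 44 mm across, 90 mm high, standing to the right of the pump; origin under its centre. Leave it alone.
- honey: Glass jar of spread with a screw lid, 60 mm across, 99 mm high, standing to the left of the pump; origin under its centre. Leave it alone.

How it is judged:
By the outcome, as a careful person would: the job done as asked, in the order asked, and still so for the second after the job is handed in, with the robot touching nothing.
It also fails if it takes over 72 s, if anything falls off the work surface, if the arm or the gripper's body presses on something with over 40 N, if the wrist force passes 120 N, or if a joint passes its speed limit or range.

## Working session

There is one attempt and no reset: what is moved stays moved. The work goes in short steps, Python scripts to look and compute and a tool call to move; the robot and the scene stay as the last step left them, time stands still between calls to the robot, and variables do not carry over. Pictures are saved under pics/ and viewed, at most 10 in all, crops included, and the job is handed in when it is done.

Besides the shell and the picture viewer there is one more tool, called after "Emit:" as a command line: name --pt "numbers of a row" for each row, then --argument value for the rest. send_rows: Moves the arm, as the interface text tells. Its arguments: {"type":"object","properties":{"plan":{"type":"array","items":{"type":"array","items":{"type":"number"}}}},"required":["plan"]}

```bash
mkdir -p pics
cat > h.py <<'E'
import numpy as np, cv2
from rig import ctrl
def cam(n):
    m=ctrl.camera_model(n); return np.array(m["intrinsics"]),np.array(m["view"])
def ray(n,px,z):
    K,V=cam(n); R=V[:3,:3];t=V[:3,3]; o=-R.T@t
    d=R.T@np.linalg.inv(K)@np.array([px[0],px[1],1.]); s=(z-o[2])/d[2]; return o+s*d
def proj(n,P):
    K,V=cam(n); P=np.atleast_2d(P); c=P@V[:3,:3].T+V[:3,3]; u=c@K.T; return u[:,:2]/u[:,2:]
E
python3 - <<'E'
from h import *
for n in("top","side"):
    cv2.imwrite(f"pics/{n}0.png",ctrl.get_image(n))
    K,V=cam(n); print(n,K.round(1).tolist(),V.round(3).tolist())
    for q in("pump","cover_mid","knob0_bar","jam_tub","shaker","honey"):
        for d in ctrl.silhouettes(q,n)[:5]: print(q,round(d["p"],2),np.round(d["at"],1),d["region"].sum())
s=ctrl.observe()
for k,v in s.items(): print(k,np.round(v,3).tolist())
E
```

```text
top [[423.6, 0.0, 313.2], [0.0, 423.6, 194.8], [0.0, 0.0, 1.0]] [[0.004, -1.0, 0.006, 0.191], [-0.991, -0.005, -0.135, 0.514], [0.135, -0.006, -0.991, 1.342], [0.0, 0.0, 0.0, 1.0]]
pump 0.9 [334.2 177.6] 3429
cover_mid 0.97 [333.5 171.6] 1999
cover_mid 0.62 [354.4 141.3] 89
knob0_bar 0.46 [315.  191.7] 49
jam_tub 0.89 [406.3 224.8] 389
jam_tub 0.25 [357.9 184.9] 97
shaker 0.7 [417.9 188.1] 177
honey 0.64 [225.4 219.8] 372
honey 0.2 [313.4 191.4] 86
side [[391.0, 0.0, 320.8], [0.0, 391.0, 200.4], [0.0, 0.0, 1.0]] [[-0.821, -0.57, -0.019, 0.525], [-0.369, 0.557, -0.744, 0.179], [0.435, -0.604, -0.668, 0.893], [0.0, 0.0, 0.0, 1.0]]
pump 0.58 [311.1 203.7] 5779
cover_mid 0.93 [309.9 172.1] 1933
knob0_bar 0.73 [323.5 184.6] 187
jam_tub 0.83 [403.6 180.7] 672
jam_tub 0.73 [342.7 153.1] 178
shaker 0.66 [366.5 161. ] 288
honey 0.86 [269.9 326.5] 1429
time_s 0.7
joint_positions [-0.861, 0.385, 0.008, -0.0, -1.194, -0.259]
joint_velocities [0.001, -0.0, 0.0, -0.002, -0.001, -0.001]
joint_torque [0.0, -39.033, 18.759, 4.223, 0.016, -0.0]
tcp_pos [0.272, -0.563, 0.201]
ee_rot [[-0.9, -0.436, 0.0], [-0.436, 0.9, -0.0], [-0.0, -0.0, -1.0]]
contact_force [-0.082, -0.536, 0.795]
wrist_torque [-0.006, -0.002, -0.023]
grip_force 0.0
grip_width 0.087
```

View pics/top0.png

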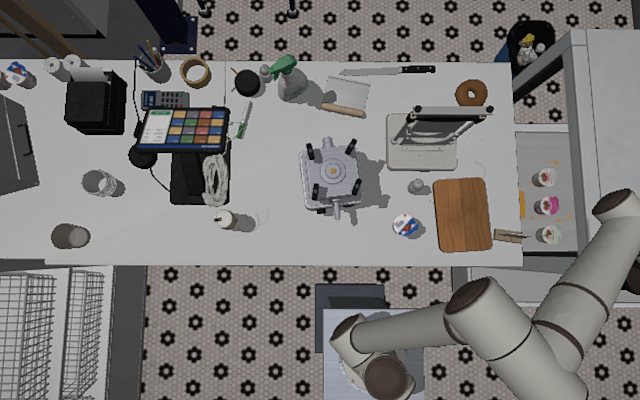

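View pics/side0.png

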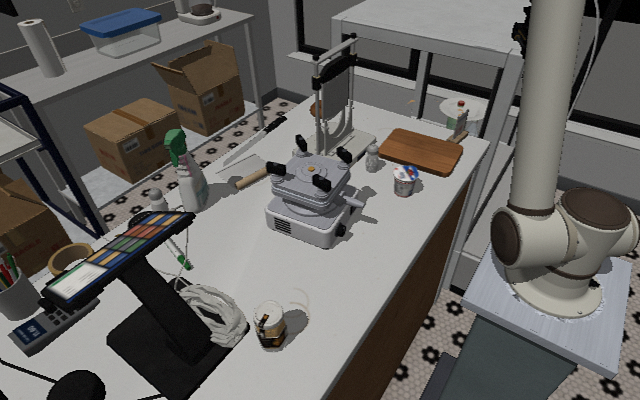

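Run:
```python
from h import *
from scipy.optimize import least_squares
f=lambda P:np.r_[proj("top",P)[0]-[333.5,172],proj("side",P)[0]-[309.9,170]]
r=least_squares(f,[.5,0,.15]);print(r.x,r.fun)
for z in(.15,.18,.2):
  for p in((317,156),(354,142),(357,185),(315,192),(333.5,171.6)): print(z,p,ray("top",p,z).round(3))
print("jars",ray("top",(406,225),.07),ray("top",(418,188),.08),ray("top",(225,219),.09),)
im=cv2.imread("pics/top0.png")[120:230,280:450]; a=cv2.resize(im,None,fx=4.5,fy=4.5,interpolation=cv2.INTER_CUBIC); cv2.imwrite("pics/c.png",a)
print(cam("wrist")[1].round(3),cam("wrist")[0])
```

```text
[0.56962453 0.13605906 0.15864519] [-0.83255263 -1.40672601  1.3255844   0.17383904]
0.15 (317, 156) [0.616 0.183 0.15 ]
0.15 (354, 142) [0.66  0.071 0.15 ]
0.15 (357, 185) [0.528 0.063 0.15 ]
0.15 (315, 192) [0.506 0.188 0.15 ]
0.15 (333.5, 171.6) [0.568 0.133 0.15 ]
0.18 (317, 156) [0.609 0.183 0.18 ]
0.18 (354, 142) [0.652 0.074 0.18 ]
0.18 (357, 185) [0.523 0.066 0.18 ]
0.18 (315, 192) [0.502 0.189 0.18 ]
0.18 (333.5, 171.6) [0.562 0.135 0.18 ]
0.2 (317, 156) [0.604 0.183 0.2  ]
0.2 (354, 142) [0.646 0.076 0.2  ]
0.2 (357, 185) [0.52  0.069 0.2  ]
0.2 (315, 192) [0.499 0.189 0.2  ]
0.2 (333.5, 171.6) [0.559 0.136 0.2  ]
jars [ 0.41439362 -0.09844857  0.07      ] [ 0.53053892 -0.13709801  0.08      ] [0.42920976 0.4655686  0.09      ]
[[-0.436  0.9    0.     0.624]
 [ 0.866  0.419  0.274 -0.034]
 [ 0.246  0.119 -0.962  0.39 ]
 [ 0.     0.     0.     1.   ]] [[306.87093187   0.         323.27256916]
 [  0.         306.87093187 198.90307248]
 [  0.           0.           1.        ]]
```

View pics/c.png

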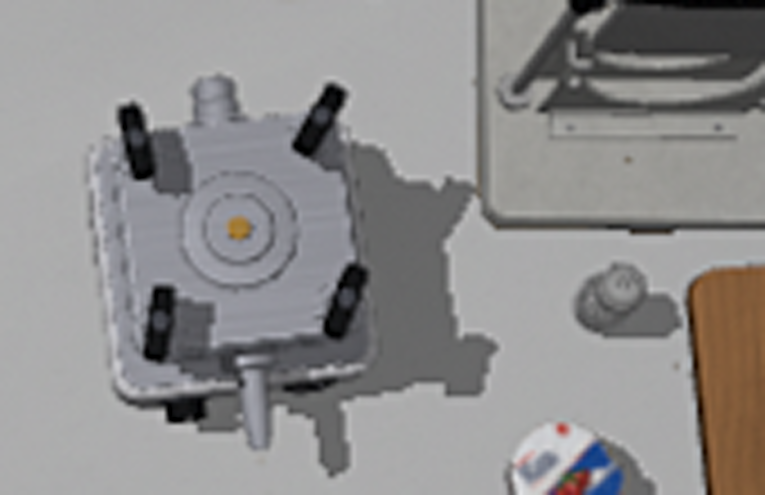

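```bash
cat >> h.py <<'E'
def rows(p,yaw,seq):
    """seq: list of (target xyz m, yaw, n rows, claw). prints tool rows."""
    out=[];p=np.array(p,float)
    for q,y2,n,c in seq:
        q=np.array(q,float);p0=p.copy();y0=yaw
        for i in range(1,n+1):
            t=p0+(q-p0)*i/n; d=(t-p)*1000; cs,sn=np.cos(yaw),np.sin(yaw)
            dx=round(d[0]*cs+d[1]*sn,1); dy=round(d[0]*sn-d[1]*cs,1); dz=round(-d[2],1)
            tw=round(-(y0+(y2-y0)*i/n-yaw),3); out.append([dx,dy,dz,tw,c])
            p=p+np.array([dx*cs+dy*sn,dx*sn-dy*cs,-dz])/1000; yaw-=tw
    return out
def state():
    s=ctrl.observe();R=np.array(s["ee_rot"]);return np.array(s["tcp_pos"]),np.arctan2(R[1,0],R[0,0]),s
E
python3 - <<'E'
from h import *
p,y,s=state()
r=rows(p,y,[((.32,-.42,.30),y+.6,6,0),((.40,-.10,.30),y+1.6,10,0),((.56,.135,.28),0,8,0)])
for i in range(0,24,8):print(r[i:i+8])
for q in((310.2,151.6),(351.1,146.7),(356.9,186.7),(315.6,191.6)):print(ray("top",q,.19).round(3))
E
```

```text
[[np.float64(-17.5), np.float64(17.9), np.float64(-16.6), np.float64(-0.1), 0], [np.float64(-19.2), np.float64(16.1), np.float64(-16.5), np.float64(-0.1), 0], [np.float64(-20.7), np.float64(14.1), np.float64(-16.6), np.float64(-0.1), 0], [np.float64(-22.0), np.float64(11.9), np.float64(-16.6), np.float64(-0.1), 0], [np.float64(-23.1), np.float64(9.7), np.float64(-16.5), np.float64(-0.1), 0], [np.float64(-24.0), np.float64(7.3), np.float64(-16.6), np.float64(-0.1), 0], [np.float64(-31.7), np.float64(9.0), np.float64(-0.0), np.float64(-0.1), 0], [np.float64(-32.5), np.float64(5.7), np.float64(-0.0), np.float64(-0.1), 0]]
[[np.float64(-32.9), np.float64(2.5), np.float64(-0.0), np.float64(-0.1), 0], [np.float64(-33.0), np.float64(-0.8), np.float64(-0.0), np.float64(-0.1), 0], [np.float64(-32.7), np.float64(-4.2), np.float64(-0.0), np.float64(-0.1), 0], [np.float64(-32.2), np.float64(-7.3), np.float64(-0.0), np.float64(-0.1), 0], [np.float64(-31.2), np.float64(-10.5), np.float64(-0.0), np.float64(-0.1), 0], [np.float64(-30.1), np.float64(-13.6), np.float64(-0.0), np.float64(-0.1), 0], [np
[... 167 characters left out ...]
(-16.8), np.float64(-31.3), np.float64(2.5), np.float64(-0.136), 0], [np.float64(-12.4), np.float64(-33.3), np.float64(2.5), np.float64(-0.137), 0], [np.float64(-7.8), np.float64(-34.7), np.float64(2.5), np.float64(-0.136), 0], [np.float64(-3.0), np.float64(-35.4), np.float64(2.5), np.float64(-0.136), 0], [np.float64(1.9), np.float64(-35.5), np.float64(2.5), np.float64(-0.137), 0], [np.float64(6.6), np.float64(-34.9), np.float64(2.5), np.float64(-0.136), 0], [np.float64(11.4), np.float64(-33.6), np.float64(2.5), np.float64(-0.136), 0], [np.float64(15.8), np.float64(-31.9), np.float64(2.5), np.float64(-0.137), 0]]
[0.62  0.203 0.19 ]
[0.635 0.084 0.19 ]
[0.517 0.068 0.19 ]
[0.502 0.187 0.19 ]
```

Emit:
send_rows --pt "-17.5 17.9 -16.6 -0.1 0" --pt "-19.2 16.1 -16.5 -0.1 0" --pt "-20.7 14.1 -16.6 -0.1 0" --pt "-22 11.9 -16.6 -0.1 0" --pt "-23.1 9.7 -16.5 -0.1 0" --pt "-24 7.3 -16.6 -0.1 0" --pt "-31.7 9 0 -0.1 0" --pt "-32.5 5.7 0 -0.1 0"

```text
time_s: 1.37
tcp_pos: [0.3366, -0.3552, 0.3012]
ee_rot: [[-0.311, -0.951, 0.003], [-0.951, 0.311, -0.001], [0.001, -0.003, -1.0]]
contact_force: [0.1, 1.6, -0.2]
grip_width: 0.042
grip_force: 0.0
```

Emit:
send_rows --pt "-32.9 2.5 0 -0.1 0" --pt "-33 -0.8 0 -0.1 0" --pt "-32.7 -4.2 0 -0.1 0" --pt "-32.2 -7.3 0 -0.1 0" --pt "-31.2 -10.5 0 -0.1 0" --pt "-30.1 -13.6 0 -0.1 0" --pt "-28.5 -16.6 0 -0.1 0" --pt "-26.8 -19.3 0 -0.1 0"

```text
time_s: 2.03
tcp_pos: [0.4, -0.0984, 0.3004]
ee_rot: [[0.466, -0.885, 0.001], [-0.885, -0.466, 0.0], [0.0, -0.001, -1.0]]
contact_force: [0.7, 0.7, 0.3]
grip_width: 0.0005
grip_force: 0.0
```

Emit:
send_rows --pt "-16.8 -31.3 2.5 -0.12 0" --pt "-12.4 -33.3 2.5 -0.12 0" --pt "-7.8 -34.7 2.5 -0.12 0" --pt "-3 -35.4 2.5 -0.12 0" --pt "1.9 -35.5 2.5 -0.12 0" --pt "6.6 -34.9 2.5 -0.12 0" --pt "11.4 -33.6 2.5 -0.12 0" --pt "15.8 -31.9 2.5 -0.12 0"

```text
time_s: 2.7
tcp_pos: [0.5739, 0.1269, 0.28]
ee_rot: [[0.992, -0.124, 0.0], [-0.124, -0.992, 0.0], [0.0, -0.0, -1.0]]
contact_force: [-0.5, 0.0, 0.4]
grip_width: 0.0007
grip_force: 0.0
```

Run:
```python
from h import *
p,y,s=state();print(s["time_s"],p.round(3),y,np.round(s["joint_positions"],2),np.round(s["wrist_torque"],3),np.round(s["contact_force"],1))
np.set_printoptions(suppress=True)
im=ctrl.get_image("wrist");K,V=cam("wrist");np.savez("w0.npz",V=V);cv2.imwrite("pics/w0.png",im)
for d in ctrl.silhouettes("knob0_bar","wrist")[:6]:
    m=d["region"].astype(np.uint8);print(round(d["p"],2),d["at"],m.sum(),cv2.minAreaRect(cv2.findNonZero(m)))
```

```text
2.7 [0.574 0.127 0.28 ] -0.12428909601158888 [ 0.49  0.28  0.05  0.   -1.34  0.95] [-0.13   0.115  0.016] [-0.5  0.   0.4]
```

View pics/w0.png

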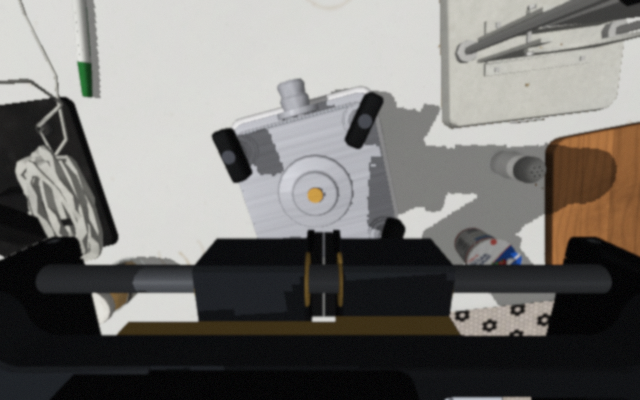

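Emit:
send_rows --pt "-29 0 0 0 45" --pt "-29 0 0 0 45" --pt "-29 0 0 0 45" --pt "0 0 0 0 45" --pt "0 0 0 0 45"

```text
time_s: 3.22
tcp_pos: [0.4858, 0.1364, 0.2811]
ee_rot: [[0.992, -0.13, 0.002], [-0.13, -0.992, 0.001], [0.002, -0.001, -1.0]]
contact_force: [1.5, -0.6, -0.3]
grip_width: 0.0258
grip_force: 0.0
```

Run:
```python
from h import *
p,y,s=state();print(s["time_s"],p.round(4),y,np.round(s["wrist_torque"],3),np.round(s["contact_force"],1))
K,V=cam("wrist");im=ctrl.get_image("wrist");np.savez("w1.npz",V=V);cv2.imwrite("pics/w1.png",im)
g=cv2.cvtColor(im,cv2.COLOR_BGR2GRAY);m=(g<60).astype(np.uint8)
n,l,st,ce=cv2.connectedComponentsWithStats(m)
for i in range(1,n):
    if 150<st[i,4]<3000:
        r=cv2.minAreaRect(cv2.findNonZero((l==i).astype(np.uint8)));print(ce[i].round(1),st[i,4],np.round(r[0],1),np.round(r[1],1),round(r[2],1))
for q in("knob0_bar","cover_mid"):
  for d in ctrl.silhouettes(q,"wrist")[:6]: print(q,round(d["p"],2),d["at"],d["region"].sum())
```

```text
3.2167 [0.4858 0.1364 0.2811] -0.1302700749707266 [-0.054  0.047 -0.042] [ 1.5 -0.6 -0.3]
[357.9  21.1] 679 [359.   17.7] [19.5 44.8] 21.8
[221.9  47. ] 1240 [221.4  46.2] [68.9 22.3] 66.2
[12.1 58.8] 1297 [18.5 61.5] [37. 61.] 0.0
[ 73.5 108.1] 2418 [ 68.2 113.1] [170.4  28.9] 71.8
[36.9 63.6] 612 [35.9 64.1] [45.7 18.6] 77.9
[559.9 160.6] 994 [561. 155.] [ 10. 134.] 0.0
[ 13. 175.] 1746 [ 20. 162.] [86. 40.] 90.0
[392.8 150.9] 952 [392.9 151.4] [20.9 54.1] 18.4
[607.4 163.3] 158 [607. 163.] [22.1 16.7] 25.0
[266.6 183.8] 835 [266.5 185. ] [52.3 19.8] 86.3
[513.5 204.4] 546 [513.3 206.4] [21.5 42.4] 41.6
knob0_bar 0.7 [264.8, 186.7] 1157
cover_mid 0.68 [313.6, 96.7] 21130
```

View pics/w1.png

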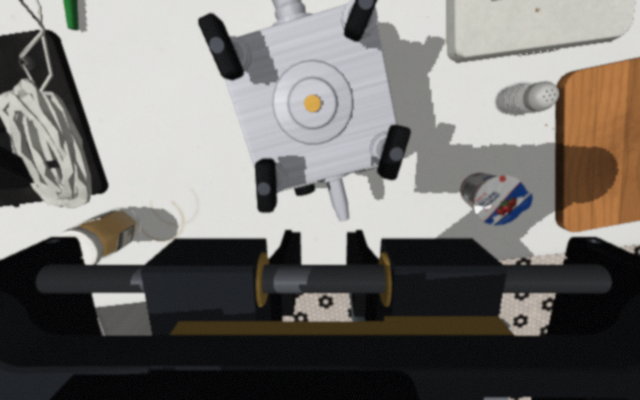

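Run:
```python
from h import *
from scipy.optimize import least_squares
V=np.load("w1.npz")["V"];K=cam("wrist")[0]
def pw(P):
    c=P@V[:3,:3].T+V[:3,3];u=c@K.T;return u[:,:2]/u[:,2:]
S=np.array([[-60,60],[-60,-60],[60,-60],[60,60]])/1000
def pts(q):
    c,s=np.cos(q[2]),np.sin(q[2]);k=S@np.array([[c,s],[-s,c]])+q[:2]
    return np.c_[k,np.full(4,q[3]+.043)],np.array([[q[0],q[1],q[3]+.01]])
def f(q):
    k,b=pts(q)
    return np.r_[(pw(k[[0,1,3]])-[[266,187],[394.5,153],[217,46]]).ravel(),(pw(b)-[313,103]).ravel(),
      (proj("top",k)-[[315.6,191.6],[356.9,186.7],[351.1,146.7],[310.2,151.6]]).ravel(),(proj("top",b)-[333,170.6]).ravel()]
r=least_squares(f,[.57,.135,.1,.16]);print(r.x.round(4));print(r.fun.round(1))
k,b=pts(r.x);print(k.round(4))
# bar angles: long-axis ends in image -> world at bar top
for n,a,b2 in(("FL",(263.5,160),(267.5,210)),):pass
im=cv2.imread("pics/w1.png");g=cv2.cvtColor(im,cv2.COLOR_BGR2GRAY)
def wr(px,z):
    R=V[:3,:3];o=-R.T@V[:3,3];d=R.T@np.linalg.inv(K)@np.array([*px,1.]);return o+(z-o[2])/d[2]*d
for n,c in(("FL",(266.5,185)),("FR",(393,151)),("BR",(359,18)),("BL",(221.4,46))):
    m=(g<60).astype(np.uint8);nn,l=cv2.connectedComponents(m);x,y=map(int,c);i=l[y-8:y+9,x-6:x+7];i=np.bincount(i[i>0]).argmax()
    pp=np.argwhere(l==i)[:,::-1];w=np.array([wr(p,r.x[3]+.035)[:2] for p in pp]);w-=w.mean(0);e=np.linalg.svd(w,full_matrices=0)[2][0];print(n,np.arctan(e[1]/e[0]),np.ptp(w@e))
crop=im[0:220,180:430];cv2.imwrite("pics/w1c.png",cv2.resize(crop,None,fx=2.7,fy=2.7,interpolation=cv2.INTER_CUBIC))
```

```text
[0.5693 0.1369 0.1326 0.1527]
[-1.1  0.4  0.9 -0.3  1.4  0.6 -0.7  0.1 -0.5 -0.4 -0.4 -0.7 -0.4 -1.1
 -0.4 -0.9 -0.6 -0.2]
[[0.5019 0.1885 0.1957]
 [0.5177 0.0695 0.1957]
 [0.6367 0.0854 0.1957]
 [0.6208 0.2043 0.1957]]
FL -0.16110127552668624 0.04980300265476825
FR -0.3772976587365144 0.04744327362828802
BR -0.6038414327954891 0.03323067832243454
BL 0.27896137410635713 0.05093140178336461
```

View pics/w1c.png

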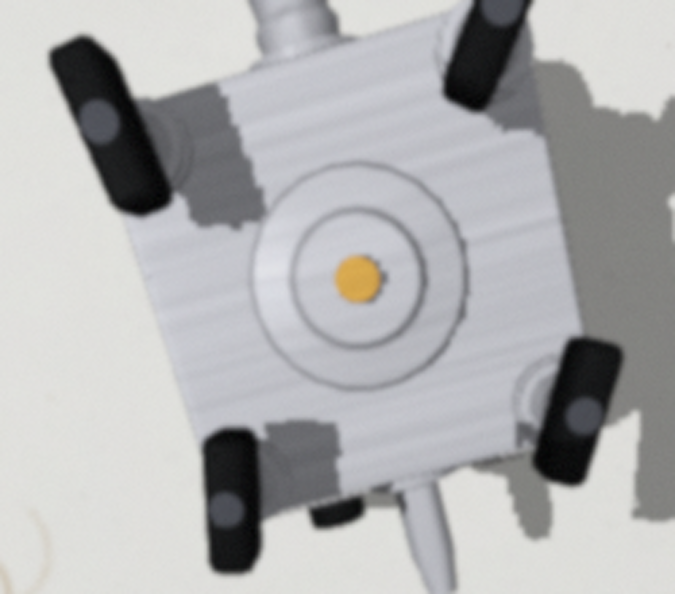

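```bash
cat >> h.py <<'E'
def show(r):
    r=[[float(v) for v in x] for x in r]
    for i in range(0,len(r),8): print(r[i:i+8])
def st():
    p,y,s=state();print("t",round(s["time_s"],2),"p",(p*1000).round(1),"yaw",round(y,3),"Tz",round(s["wrist_torque"][2],3),"F",np.round(s["contact_force"],1),"w",round(s["grip_width"]*1000,1),"g",round(s["grip_force"],1),"j6",round(s["joint_positions"][5],2))
E
python3 - <<'E'
from h import *
st();p,y,s=state()
show(rows(p,y,[((.5019,.1885,.215),-.16,3,36),((.5019,.1885,.166),-.16,2,36)]))
E
```

```text
t 3.37 p [487.4 136.5 280.2] yaw -0.132 Tz -0.06 F [-0.1  0.4 -0.2] w 38.2 g 0.0 j6 0.84
[[2.5, -17.8, 21.7, 0.009, 36.0], [2.4, -17.8, 21.7, 0.01, 36.0], [2.2, -17.9, 21.8, 0.009, 36.0], [-0.0, -0.0, 24.5, 0.0, 36.0], [-0.0, -0.0, 24.5, 0.0, 36.0]]
```

Emit:
send_rows --pt "2.5 -17.8 21.7 0.009 36" --pt "2.4 -17.8 21.7 0.01 36" --pt "2.2 -17.9 21.8 0.009 36" --pt "0 0 24.5 0 36" --pt "0 0 24.5 0 36" --pt "0 0 0 0 36"

```text
time_s: 3.87
tcp_pos: [0.4988, 0.187, 0.16]
ee_rot: [[0.987, -0.16, -0.01], [-0.16, -0.987, -0.006], [-0.009, 0.007, -1.0]]
contact_force: [-1.1, -0.2, -0.1]
grip_width: 0.0361
grip_force: 0.0
```

```bash
python3 -c "
from h import *
st();cv2.imwrite('pics/s1.png',cv2.resize(ctrl.get_image('side')[80:280,200:480],None,fx=2.8,fy=2.8))"
```

```text
t 3.87 p [498.8 187.  160. ] yaw -0.161 Tz 0.073 F [-1.1 -0.2 -0.1] w 36.1 g 0.0 j6 0.75
```

Emit:
send_rows --pt "0 0 0 0 8" --pt "0 0 0 0 8" --pt "0 0 0 0 8" --pt "0 0 0 0 8" --pt "0 0 0 0 8" --pt "0 0 0 0 8"

```text
time_s: 4.42
tcp_pos: [0.5019, 0.1883, 0.1673]
ee_rot: [[0.987, -0.158, 0.002], [-0.158, -0.987, -0.0], [0.002, -0.0, -1.0]]
contact_force: [1.0, -1.3, 4.9]
grip_width: 0.0157
grip_force: 29.9
```

```bash
python3 -c "
from h import *
st()"
```

```text
t 4.42 p [501.9 188.3 167.3] yaw -0.158 Tz 0.056 F [ 1.  -1.3  4.9] w 15.7 g 29.9 j6 0.75
```

View pics/s1.png

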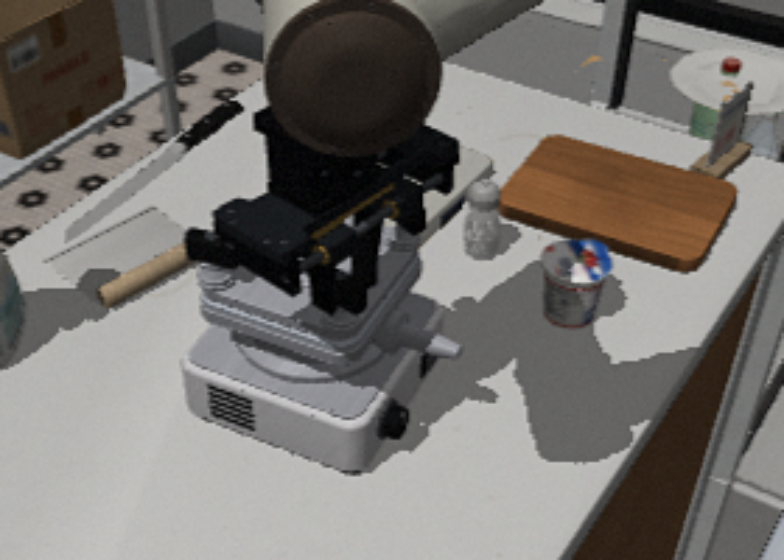

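Emit:
send_rows --pt "0 0 -0.8 0.1 8" --pt "0 0 0.3 0.1 8" --pt "0 0 0.3 0.1 8" --pt "0 0 0.3 0.1 8" --pt "0 0 0.3 0.1 8" --pt "0 0 0 0 8"

```text
time_s: 4.92
tcp_pos: [0.5019, 0.1885, 0.1658]
ee_rot: [[0.79, -0.613, 0.001], [-0.613, -0.79, 0.0], [0.001, -0.001, -1.0]]
contact_force: [2.2, -2.6, 0.8]
grip_width: 0.0154
grip_force: 29.9
```

```bash
python3 -c "
from h import *
st()"
```

```text
t 4.92 p [501.9 188.5 165.8] yaw -0.66 Tz 0.036 F [ 2.2 -2.6  0.8] w 15.4 g 29.9 j6 0.25
```

Emit:
send_rows --pt "0 0 0 0 8" --pt "0 0 0 0 8"

```text
time_s: 5.08
tcp_pos: [0.5019, 0.1885, 0.1657]
ee_rot: [[0.792, -0.61, 0.001], [-0.61, -0.792, -0.0], [0.001, -0.001, -1.0]]
contact_force: [2.3, -2.1, 1.0]
grip_width: 0.0156
grip_force: 29.9
```

```bash
python3 -c "
from h import *
st()
p,y,s=state()
show(rows((.5019,.1885,.165),-.66,[((.5019,.1885,.222),-.66,3,36),((.6367,.0854,.222),-.50,6,36),((.6367,.0854,.166),-.50,3,36)]))
"
```

```text
t 5.08 p [501.9 188.5 165.7] yaw -0.657 Tz 0.022 F [ 2.3 -2.1  1. ] w 15.6 g 29.9 j6 0.25
[[0.0, -0.0, -19.0, -0.0, 36.0], [0.0, -0.0, -19.0, -0.0, 36.0], [0.0, -0.0, -19.0, -0.0, 36.0], [28.3, -0.2, -0.0, -0.027, 36.0], [28.3, 0.6, -0.0, -0.026, 36.0], [28.2, 1.3, -0.0, -0.027, 36.0], [28.2, 2.0, -0.0, -0.027, 36.0], [28.2, 2.8, -0.0, -0.026, 36.0]]
[[28.0, 3.6, -0.0, -0.027, 36.0], [0.0, -0.0, 18.7, 0.0, 36.0], [0.0, -0.0, 18.6, 0.0, 36.0], [0.0, -0.0, 18.7, 0.0, 36.0]]
```

Emit:
send_rows --pt "0 0 0 0 36" --pt "0 0 0 0 36" --pt "0 0 0 0 36" --pt "0 0 0 0 36"

```text
time_s: 5.42
tcp_pos: [0.5009, 0.189, 0.1651]
ee_rot: [[0.791, -0.612, -0.001], [-0.612, -0.791, 0.0], [-0.001, 0.0, -1.0]]
contact_force: [0.2, 0.5, 0.6]
grip_width: 0.033
grip_force: 0.0
```

```bash
python3 -c "
from h import *
st();p,y,s=state();print(np.round(s['wrist_torque'],3),np.round(s['joint_torque'],2))"
```

```text
t 5.42 p [500.9 189.  165.1] yaw -0.658 Tz -0.023 F [0.2 0.5 0.6] w 33.0 g 0.0 j6 0.25
[-0.07   0.142 -0.023] [-3.000e-02 -3.154e+01  1.746e+01  3.900e+00  5.000e-02  0.000e+00]
```

Emit:
send_rows --pt "0 0 -19 0 36" --pt "0 0 -19 0 36" --pt "0 0 -19 0 36" --pt "28.3 -0.2 0 -0.027 36" --pt "28.3 0.6 0 -0.026 36" --pt "28.2 1.3 0 -0.027 36" --pt "28.2 2 0 -0.027 36" --pt "28.2 2.8 0 -0.026 36"

```text
time_s: 6.08
tcp_pos: [0.6145, 0.1024, 0.2222]
ee_rot: [[0.866, -0.5, -0.0], [-0.5, -0.866, 0.0], [-0.001, -0.0, -1.0]]
contact_force: [0.2, 0.4, -0.3]
grip_width: 0.0362
grip_force: 0.0
```

Emit:
send_rows --pt "28 3.6 0 -0.027 36" --pt "0 0 10 0 36" --pt "0 0 20 0 36" --pt "0 0 18 0 36" --pt "0 0 8 0 36" --pt "0 0 0 0 36"

```text
time_s: 6.58
tcp_pos: [0.6343, 0.0857, 0.1635]
ee_rot: [[0.878, -0.478, -0.006], [-0.478, -0.878, -0.001], [-0.004, 0.004, -1.0]]
contact_force: [-0.7, 0.5, -0.2]
grip_width: 0.0358
grip_force: 0.0
```

```bash
python3 -c "
from h import *
st();p,y,s=state();print(np.round(s['wrist_torque'],3),np.round(s['joint_torque'],2))"
```

```text
t 6.58 p [634.3  85.7 163.5] yaw -0.499 Tz -0.015 F [-0.7  0.5 -0.2] w 35.8 g 0.0 j6 0.69
[-0.021  0.154 -0.015] [ -0.13 -41.85  18.53   4.13   0.21  -0.  ]
```

Add to h.py:
```python
def st():
    p,y,s=state();print("t",round(s["time_s"],2),"p",(p*1000).round(1),"yaw",round(y,3),"Tz",round(s["wrist_torque"][2],3),"tau6",np.round(s["joint_torque"][5],3),"F",np.round(s["contact_force"],1),"w",round(s["grip_width"]*1000,1),"g",round(s["grip_force"],1),"j6",round(s["joint_positions"][5],2))
```

```text
(no output)
```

Emit:
send_rows --pt "0 0 0 0 8" --pt "0 0 0 0 8" --pt "0 0 0 0 8" --pt "0 0 0 0 8" --pt "0 0 0 0 8" --pt "0 0 0 0 8"

```text
time_s: 7.08
tcp_pos: [0.6362, 0.085, 0.1678]
ee_rot: [[0.878, -0.479, 0.001], [-0.479, -0.878, -0.001], [0.001, 0.0, -1.0]]
contact_force: [-2.1, -2.6, 5.3]
grip_width: 0.0156
grip_force: 29.8
```

```bash
python3 -c "
from h import *
st();cv2.imwrite('pics/s2.png',cv2.resize(ctrl.get_image('side')[110:230,240:400],None,fx=4.5,fy=4.5))"
```

```text
t 7.08 p [636.2  85.  167.8] yaw -0.499 Tz -0.12 tau6 0.08 F [-2.1 -2.6  5.3] w 15.6 g 29.8 j6 0.69
```

Emit:
send_rows --pt "0 0 0.2 0.1 8" --pt "0 0 0.3 0.1 8" --pt "0 0 0.3 0.1 8"

```text
time_s: 7.38
tcp_pos: [0.6363, 0.085, 0.167]
ee_rot: [[0.695, -0.719, 0.001], [-0.719, -0.695, -0.001], [0.001, -0.0, -1.0]]
contact_force: [-2.0, -3.9, 5.5]
grip_width: 0.0152
grip_force: 29.8
```

```bash
python3 -c "
from h import *
st()"
```

```text
t 7.38 p [636.3  85.  167. ] yaw -0.803 Tz 0.135 tau6 0.642 F [-2.  -3.9  5.5] w 15.2 g 29.8 j6 0.38
```

Emit:
send_rows --pt "0 0 0.3 0.1 8" --pt "0 0 0.3 0.1 8"

```text
time_s: 7.55
tcp_pos: [0.6364, 0.0851, 0.1664]
ee_rot: [[0.538, -0.843, 0.001], [-0.843, -0.538, -0.001], [0.001, -0.001, -1.0]]
contact_force: [-2.7, -2.6, 6.1]
grip_width: 0.0158
grip_force: 29.8
```

```bash
python3 -c "
from h import *
st()"
```

```text
t 7.55 p [636.4  85.1 166.4] yaw -1.003 Tz 0.143 tau6 0.631 F [-2.7 -2.6  6.1] w 15.8 g 29.8 j6 0.18
```

Emit:
send_rows --pt "0 0 0 0 8"

```text
time_s: 7.63
tcp_pos: [0.6364, 0.0851, 0.1663]
ee_rot: [[0.539, -0.842, 0.001], [-0.842, -0.539, -0.001], [0.001, -0.001, -1.0]]
contact_force: [-2.4, -2.8, 4.7]
grip_width: 0.0156
grip_force: 29.8
```

```bash
python3 -c "
from h import *
st()
show(rows((.6367,.0854,.165),-1.0,[((.6367,.0854,.222),-1.0,3,36),((.5177,.0695,.222),-.38,5,36),((.5177,.0695,.166),-.38,3,36)]))"
```

```text
t 7.63 p [636.4  85.1 166.3] yaw -1.002 Tz 0.056 tau6 -0.561 F [-2.4 -2.8  4.7] w 15.6 g 29.8 j6 0.18
[[0.0, -0.0, -19.0, -0.0, 36.0], [0.0, -0.0, -19.0, -0.0, 36.0], [0.0, -0.0, -19.0, -0.0, 36.0], [-10.2, 21.7, -0.0, -0.124, 36.0], [-12.8, 20.4, -0.0, -0.124, 36.0], [-15.2, 18.5, -0.0, -0.124, 36.0], [-17.4, 16.6, -0.0, -0.124, 36.0], [-19.3, 14.3, -0.0, -0.124, 36.0]]
[[0.0, -0.0, 18.7, -0.0, 36.0], [0.0, -0.0, 18.6, -0.0, 36.0], [0.0, -0.0, 18.7, -0.0, 36.0]]
```

View pics/s2.png

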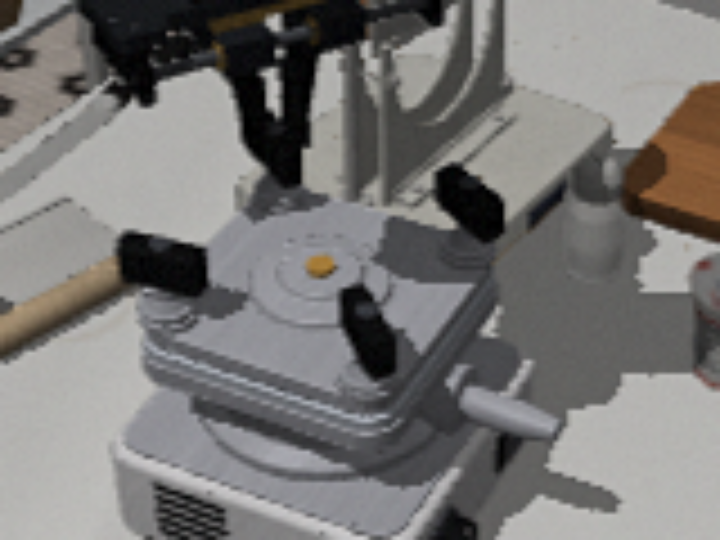

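Emit:
send_rows --pt "0 0 0 0 36" --pt "0 0 0 0 36" --pt "0 0 0 0 36" --pt "0 0 -19 0 36" --pt "0 0 -19 0 36" --pt "0 0 -19 0 36" --pt "-10.2 21.7 0 -0.124 36" --pt "-12.8 20.4 0 -0.124 36"

```text
time_s: 8.3
tcp_pos: [0.5894, 0.0802, 0.2222]
ee_rot: [[0.735, -0.678, 0.002], [-0.678, -0.735, 0.002], [0.001, -0.003, -1.0]]
contact_force: [0.1, 0.7, -0.4]
grip_width: 0.036
grip_force: 0.0
```

Emit:
send_rows --pt "-15.2 18.5 0 -0.124 36" --pt "-17.4 16.6 0 -0.124 36" --pt "-19.3 14.3 0 -0.124 36" --pt "0 0 10 0 36" --pt "0 0 20 0 36" --pt "0 0 18 0 36" --pt "0 0 6 0 36" --pt "0 0 0 0 36"

```text
time_s: 8.97
tcp_pos: [0.5164, 0.0696, 0.1659]
ee_rot: [[0.929, -0.37, -0.004], [-0.37, -0.929, -0.001], [-0.003, 0.003, -1.0]]
contact_force: [-1.1, 0.4, 0.0]
grip_width: 0.036
grip_force: 0.0
```

Emit:
send_rows --pt "0 0 0 0 36"

```text
time_s: 9.05
tcp_pos: [0.5179, 0.0699, 0.168]
ee_rot: [[0.929, -0.37, 0.0], [-0.37, -0.929, -0.0], [0.0, 0.0, -1.0]]
contact_force: [0.6, 0.6, 0.2]
grip_width: 0.0361
grip_force: 0.0
```

```bash
python3 -c "
from h import *
st()"
```

```text
t 9.05 p [517.9  69.9 168. ] yaw -0.379 Tz -0.005 tau6 -0.003 F [0.6 0.6 0.2] w 36.1 g 0.0 j6 0.75
```

Emit:
send_rows --pt "0 0 0 0 8" --pt "0 0 0 0 8" --pt "0 0 0 0 8" --pt "0 0 0 0 8" --pt "0 0 0 0 8" --pt "0 0 0 0 8"

```text
time_s: 9.55
tcp_pos: [0.5173, 0.0693, 0.1686]
ee_rot: [[0.929, -0.37, 0.0], [-0.37, -0.929, -0.001], [0.001, 0.0, -1.0]]
contact_force: [-0.9, -1.9, 2.2]
grip_width: 0.0154
grip_force: 30.0
```

```bash
python3 -c "
from h import *
st()"
```

```text
t 9.55 p [517.3  69.3 168.6] yaw -0.379 Tz 0.084 tau6 -0.036 F [-0.9 -1.9  2.2] w 15.4 g 30.0 j6 0.75
```

Emit:
send_rows --pt "0 0 0.2 0.1 8" --pt "0 0 0.3 0.1 8" --pt "0 0 0.3 0.1 8" --pt "0 0 0.3 0.1 8"

```text
time_s: 9.88
tcp_pos: [0.5174, 0.0694, 0.1674]
ee_rot: [[0.709, -0.705, 0.001], [-0.705, -0.709, -0.0], [0.001, -0.0, -1.0]]
contact_force: [-0.2, -1.5, 1.8]
grip_width: 0.0153
grip_force: 30.0
```

```bash
python3 -c "
from h import *
st()"
```

```text
t 9.88 p [517.4  69.4 167.4] yaw -0.783 Tz 0.097 tau6 0.652 F [-0.2 -1.5  1.8] w 15.3 g 30.0 j6 0.34
```

Emit:
send_rows --pt "0 0 0.3 0.1 8"

```text
time_s: 9.97
tcp_pos: [0.5174, 0.0694, 0.1671]
ee_rot: [[0.635, -0.773, 0.001], [-0.773, -0.635, -0.0], [0.001, -0.0, -1.0]]
contact_force: [-0.5, -2.2, 2.1]
grip_width: 0.0154
grip_force: 30.0
```

```bash
python3 -c "
from h import *
st()
show(rows((.5177,.0695,.166),-.88,[((.5177,.0695,.222),-.88,3,36),((.6208,.2043,.222),.28,10,36)]))"
```

```text
t 9.97 p [517.4  69.4 167.1] yaw -0.883 Tz 0.16 tau6 0.643 F [-0.5 -2.2  2.1] w 15.4 g 30.0 j6 0.24
[[0.0, -0.0, -18.7, -0.0, 36.0], [0.0, -0.0, -18.6, -0.0, 36.0], [0.0, -0.0, -18.7, -0.0, 36.0], [-3.8, -16.5, -0.0, -0.116, 36.0], [-1.9, -16.9, -0.0, -0.116, 36.0], [0.1, -17.0, -0.0, -0.116, 36.0], [2.0, -16.8, -0.0, -0.116, 36.0], [4.0, -16.5, -0.0, -0.116, 36.0]]
[[5.9, -15.9, -0.0, -0.116, 36.0], [7.7, -15.2, -0.0, -0.116, 36.0], [9.3, -14.1, -0.0, -0.116, 36.0], [11.0, -13.0, -0.0, -0.116, 36.0], [12.3, -11.6, -0.0, -0.116, 36.0]]
```

Emit:
send_rows --pt "0 0 0 0 36" --pt "0 0 0 0 36" --pt "0 0 0 0 36" --pt "0 0 -18 0 36" --pt "0 0 -19 0 36" --pt "0 0 -19 0 36" --pt "-3.8 -16.5 0 -0.116 36" --pt "-1.9 -16.9 0 -0.116 36"

```text
time_s: 10.63
tcp_pos: [0.5386, 0.0971, 0.2244]
ee_rot: [[0.802, -0.598, 0.003], [-0.598, -0.802, 0.002], [0.002, -0.004, -1.0]]
contact_force: [0.4, 0.1, -0.4]
grip_width: 0.0356
grip_force: 0.0
```

Emit:
send_rows --pt "0.1 -17 0 -0.116 36" --pt "2 -16.8 0 -0.116 36" --pt "4 -16.5 0 -0.116 36" --pt "5.9 -15.9 0 -0.116 36" --pt "7.7 -15.2 0 -0.116 36" --pt "9.3 -14.1 0 -0.116 36" --pt "11 -13 0 -0.116 36" --pt "12.3 -11.6 0 -0.116 36"

```text
time_s: 11.3
tcp_pos: [0.6205, 0.2055, 0.2221]
ee_rot: [[0.959, 0.285, -0.0], [0.285, -0.959, 0.0], [-0.0, -0.0, -1.0]]
contact_force: [-0.1, 0.1, -0.3]
grip_width: 0.0357
grip_force: 0.0
```

Emit:
send_rows --pt "0 0 10 0 36" --pt "0 0 20 0 36" --pt "0 0 18 0 36" --pt "0 0 6.5 0 36" --pt "0 0 0 0 36" --pt "0 0 0 0 36"

```text
time_s: 11.8
tcp_pos: [0.6202, 0.2043, 0.1682]
ee_rot: [[0.961, 0.277, 0.0], [0.277, -0.961, -0.001], [-0.0, 0.001, -1.0]]
contact_force: [0.9, -0.7, 0.4]
grip_width: 0.036
grip_force: 0.0
```

```bash
python3 -c "
from h import *
st()"
```

```text
t 11.8 p [620.2 204.3 168.2] yaw 0.281 Tz -0.105 tau6 -0.001 F [ 0.9 -0.7  0.4] w 36.0 g 0.0 j6 1.29
```

Emit:
send_rows --pt "0 0 0 0 8" --pt "0 0 0 0 8" --pt "0 0 0 0 8" --pt "0 0 0 0 8" --pt "0 0 0 0 8" --pt "0 0 0 0 8"

```text
time_s: 12.3
tcp_pos: [0.6208, 0.2037, 0.1692]
ee_rot: [[0.961, 0.277, 0.002], [0.277, -0.961, -0.001], [0.001, 0.001, -1.0]]
contact_force: [2.1, -3.2, 3.0]
grip_width: 0.0157
grip_force: 29.8
```

```bash
python3 -c "
from h import *
st()"
```

```text
t 12.3 p [620.8 203.7 169.2] yaw 0.281 Tz -0.066 tau6 0.092 F [ 2.1 -3.2  3. ] w 15.7 g 29.8 j6 1.29
```

Emit:
send_rows --pt "0 0 0.2 0.1 8" --pt "0 0 0.3 0.1 8" --pt "0 0 0.3 0.1 8" --pt "0 0 0.3 0.1 8"

```text
time_s: 12.63
tcp_pos: [0.6209, 0.2039, 0.1681]
ee_rot: [[0.992, -0.123, 0.002], [-0.123, -0.992, -0.001], [0.002, 0.001, -1.0]]
contact_force: [0.7, -2.7, 2.3]
grip_width: 0.0158
grip_force: 29.8
```

```bash
python3 -c "
from h import *
st()"
```

```text
t 12.63 p [620.9 203.9 168.1] yaw -0.123 Tz 0.144 tau6 0.653 F [ 0.7 -2.7  2.3] w 15.8 g 29.8 j6 0.88
```

Emit:
send_rows --pt "0 0 0.3 0.1 8"

```text
time_s: 12.72
tcp_pos: [0.6209, 0.2039, 0.1678]
ee_rot: [[0.975, -0.221, 0.002], [-0.221, -0.975, -0.001], [0.002, 0.0, -1.0]]
contact_force: [1.2, -3.4, 2.8]
grip_width: 0.0155
grip_force: 29.8
```

```bash
python3 -c "
from h import *
st();p,y,s=state()
cv2.imwrite('pics/s3.png',cv2.resize(ctrl.get_image('side')[110:230,240:400],None,fx=4.5,fy=4.5))
show(rows((.6208,.2043,.166),-.22,[((.6208,.2043,.222),-.22,3,36),((.5019,.1885,.222),-.66,5,36)]))"
```

```text
t 12.72 p [620.9 203.9 167.8] yaw -0.223 Tz 0.173 tau6 0.65 F [ 1.2 -3.4  2.8] w 15.5 g 29.8 j6 0.78
[[0.0, -0.0, -18.7, -0.0, 36.0], [0.0, -0.0, -18.6, -0.0, 36.0], [0.0, -0.0, -18.7, -0.0, 36.0], [-22.5, 8.3, -0.0, 0.088, 36.0], [-21.7, 10.2, -0.0, 0.088, 36.0], [-20.7, 12.1, -0.0, 0.088, 36.0], [-19.6, 13.9, -0.0, 0.088, 36.0], [-18.3, 15.5, -0.0, 0.088, 36.0]]
```

Add to h.py:
```python
def samp(n=8):
    T=[];
    for i in range(n):
        T.append(ctrl.observe()["wrist_torque"][2]); ctrl.get_image("side")
    st(); print("mean",np.mean(T).round(3),"sd",np.std(T).round(3),np.round(T,2))
```

```text
(no output)
```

Emit:
send_rows --pt "0 0 0 0 36" --pt "0 0 0 0 36" --pt "0 0 0 0 36" --pt "0 0 -18 0 36" --pt "0 0 -19 0 36" --pt "0 0 -19 0 36" --pt "-22.5 8.3 0 0.088 36" --pt "-21.7 10.2 0 0.088 36"

```text
time_s: 13.43
tcp_pos: [0.5728, 0.1993, 0.2229]
ee_rot: [[0.922, -0.388, 0.001], [-0.388, -0.922, 0.002], [0.0, -0.002, -1.0]]
contact_force: [-0.3, 0.3, -0.4]
grip_width: 0.0361
grip_force: 0.0
```

Emit:
send_rows --pt "-20.7 12.1 0 0.088 36" --pt "-19.6 13.9 0 0.088 36" --pt "-18.3 15.5 0 0.088 36" --pt "0 0 10 0 36" --pt "0 0 20 0 36" --pt "0 0 18 0 36" --pt "0 0 7.5 0 36" --pt "0 0 0 0 36"

```text
time_s: 14.1
tcp_pos: [0.5, 0.1883, 0.1648]
ee_rot: [[0.791, -0.611, -0.004], [-0.611, -0.791, -0.002], [-0.002, 0.004, -1.0]]
contact_force: [-0.1, 0.3, -0.0]
grip_width: 0.0361
grip_force: 0.0
```

```bash
python3 -c "
from h import *
samp(6)"
```

```text
t 14.4 p [501.9 189.  168.1] yaw -0.659 Tz -0.018 tau6 0.002 F [ 0.6 -0.8  0.2] w 36.2 g 0.0 j6 0.25
mean -0.006 sd 0.019 [-0.02 -0.02  0.02 -0.   -0.03  0.01]
```

Emit:
send_rows --pt "0 0 0 0 8" --pt "0 0 0 0 8" --pt "0 0 0 0 8" --pt "0 0 0 0 8" --pt "0 0 0 0 8" --pt "0 0 0 0 8"

```text
time_s: 14.9
tcp_pos: [0.5014, 0.1888, 0.1673]
ee_rot: [[0.791, -0.612, 0.0], [-0.612, -0.791, 0.0], [0.0, -0.0, -1.0]]
contact_force: [-0.1, 0.0, -0.3]
grip_width: 0.0157
grip_force: 29.9
```

```bash
python3 -c "
from h import *
st()"
```

```text
t 14.9 p [501.4 188.8 167.3] yaw -0.659 Tz 0.064 tau6 -0.041 F [-0.1  0.  -0.3] w 15.7 g 29.9 j6 0.25
```

Emit:
send_rows --pt "0 0 0.2 0.05 8" --pt "0 0 0.2 0.05 8" --pt "0 0 0.1 0.05 8"

```text
time_s: 15.15
tcp_pos: [0.5015, 0.1889, 0.167]
ee_rot: [[0.689, -0.725, 0.001], [-0.725, -0.689, 0.0], [0.0, -0.001, -1.0]]
contact_force: [-0.2, 1.0, 0.6]
grip_width: 0.0154
grip_force: 29.9
```

```bash
python3 -c "
from h import *
samp(8)"
```

```text
t 15.55 p [501.5 188.8 166.9] yaw -0.808 Tz 0.143 tau6 -0.108 F [-0.5  0.9  2. ] w 15.7 g 29.9 j6 0.1
mean 0.125 sd 0.02 [0.13 0.15 0.13 0.14 0.11 0.09 0.14 0.11]
```

Emit:
send_rows --pt "0 0 0.2 0.05 8" --pt "0 0 0.2 0.05 8"

```text
time_s: 15.72
tcp_pos: [0.5015, 0.1889, 0.1666]
ee_rot: [[0.613, -0.79, 0.001], [-0.79, -0.613, 0.001], [0.0, -0.001, -1.0]]
contact_force: [-0.7, 1.5, 2.3]
grip_width: 0.0159
grip_force: 29.9
```

```bash
python3 -c "
from h import *
st()"
```

```text
t 15.72 p [501.5 188.9 166.6] yaw -0.91 Tz 0.13 tau6 0.258 F [-0.7  1.5  2.3] w 15.9 g 29.9 j6 -0.0
```

Emit:
send_rows --pt "0 0 0.1 0.05 8"

```text
time_s: 15.8
tcp_pos: [0.5016, 0.1889, 0.1665]
ee_rot: [[0.573, -0.819, 0.001], [-0.819, -0.573, 0.001], [0.0, -0.001, -1.0]]
contact_force: [-0.0, 0.6, 1.2]
grip_width: 0.0156
grip_force: 29.9
```

```bash
python3 -c "
from h import *
samp(6)"
```

```text
t 16.1 p [501.6 188.9 166.4] yaw -0.958 Tz 0.027 tau6 -0.112 F [0.3 1.5 2.7] w 15.6 g 29.9 j6 -0.05
mean 0.124 sd 0.045 [0.19 0.18 0.1  0.1  0.09 0.09]
```

```bash
cat >> h.py <<'E'
N=dict(FL=(.5019,.1888),FR=(.5177,.0695),BR=(.6367,.0854),BL=(.6208,.2041))
def trav(a,ya,b,yb,n=5):
    show(rows((*N[a],.166),ya,[((*N[a],.222),ya,3,36),((*N[b],.222),yb,n,36)]))
E
python3 -c "
from h import *
trav('FL',-.96,'BR',-1.0,6)"
```

```text
[[0.0, -0.0, -18.7, -0.0, 36.0], [0.0, -0.0, -18.6, -0.0, 36.0], [0.0, -0.0, -18.7, -0.0, 36.0], [27.0, -8.5, -0.0, 0.007, 36.0], [26.9, -8.7, -0.0, 0.006, 36.0], [26.9, -8.9, -0.0, 0.007, 36.0], [26.9, -9.1, -0.0, 0.007, 36.0], [26.7, -9.2, -0.0, 0.006, 36.0]]
[[26.7, -9.4, -0.0, 0.007, 36.0]]
```

Emit:
send_rows --pt "0 0 0 0 36" --pt "0 0 0 0 36" --pt "0 0 0 0 36" --pt "0 0 -19 0 36" --pt "0 0 -19 0 36" --pt "0 0 -19 0 36" --pt "27 -8.5 0 0.007 36" --pt "26.9 -8.7 0 0.006 36"

```text
time_s: 16.77
tcp_pos: [0.5464, 0.1546, 0.2248]
ee_rot: [[0.566, -0.825, 0.002], [-0.825, -0.566, 0.001], [0.0, -0.002, -1.0]]
contact_force: [0.6, 0.9, -0.0]
grip_width: 0.036
grip_force: 0.0
```

Emit:
send_rows --pt "26.9 -8.9 0 0.007 36" --pt "26.9 -9.1 0 0.007 36" --pt "26.7 -9.2 0 0.006 36" --pt "26.7 -9.4 0 0.007 36" --pt "0 0 10 0 36" --pt "0 0 20 0 36" --pt "0 0 18 0 36" --pt "0 0 7 0 36"

```text
time_s: 17.43
tcp_pos: [0.6336, 0.0848, 0.1642]
ee_rot: [[0.54, -0.841, -0.007], [-0.841, -0.54, -0.001], [-0.003, 0.007, -1.0]]
contact_force: [-0.2, -0.3, -0.5]
grip_width: 0.036
grip_force: 0.0
```

Emit:
send_rows --pt "0 0 0 0 36" --pt "0 0 0 0 36" --pt "0 0 0 0 8" --pt "0 0 0 0 8" --pt "0 0 0 0 8" --pt "0 0 0 0 8" --pt "0 0 0 0 8" --pt "0 0 0 0 8"

```text
time_s: 18.1
tcp_pos: [0.6361, 0.0854, 0.169]
ee_rot: [[0.541, -0.841, 0.0], [-0.841, -0.541, -0.0], [0.0, -0.0, -1.0]]
contact_force: [-1.3, 0.0, 2.5]
grip_width: 0.0159
grip_force: 30.0
```

```bash
python3 -c "
from h import *
st()"
```

```text
t 18.1 p [636.1  85.4 169. ] yaw -0.999 Tz -0.062 tau6 0.007 F [-1.3  0.   2.5] w 15.9 g 30.0 j6 0.19
```

Emit:
send_rows --pt "0 0 0.2 0.05 8" --pt "0 0 0.2 0.05 8"

```text
time_s: 18.27
tcp_pos: [0.6362, 0.0854, 0.1689]
ee_rot: [[0.453, -0.891, 0.001], [-0.891, -0.453, -0.0], [0.001, -0.001, -1.0]]
contact_force: [-1.4, -0.4, 4.3]
grip_width: 0.0156
grip_force: 30.0
```

```bash
python3 -c "
from h import *
st()"
```

```text
t 18.27 p [636.2  85.4 168.9] yaw -1.1 Tz 0.125 tau6 0.254 F [-1.4 -0.4  4.3] w 15.6 g 30.0 j6 0.09
```

Emit:
send_rows --pt "0 0 0.1 0.05 8"

```text
time_s: 18.35
tcp_pos: [0.6362, 0.0854, 0.1687]
ee_rot: [[0.408, -0.913, 0.001], [-0.913, -0.408, -0.0], [0.0, -0.001, -1.0]]
contact_force: [-1.6, 0.1, 3.4]
grip_width: 0.0154
grip_force: 30.0
```

```bash
python3 -c "
from h import *
samp(3)"
```

```text
t 18.5 p [636.3  85.4 168.6] yaw -1.147 Tz 0.103 tau6 -0.164 F [-3.1  1.   4.9] w 15.4 g 30.0 j6 0.04
mean 0.107 sd 0.006 [0.1  0.12 0.1 ]
```

Not home yet; continue BR by 0.15, sampling.

Emit:
send_rows --pt "0 0 0.2 0.05 8" --pt "0 0 0.2 0.05 8"

```text
time_s: 18.67
tcp_pos: [0.6364, 0.0854, 0.1683]
ee_rot: [[0.316, -0.949, 0.001], [-0.949, -0.316, -0.0], [0.0, -0.001, -1.0]]
contact_force: [-1.8, -0.3, 5.9]
grip_width: 0.0159
grip_force: 30.0
```

```bash
python3 -c "
from h import *
st()"
```

```text
t 18.67 p [636.4  85.4 168.3] yaw -1.249 Tz 0.136 tau6 0.268 F [-1.8 -0.3  5.9] w 15.9 g 30.0 j6 -0.06
```

Emit:
send_rows --pt "0 0 0.2 0.05 8"

```text
time_s: 18.75
tcp_pos: [0.6364, 0.0855, 0.1682]
ee_rot: [[0.268, -0.963, 0.001], [-0.963, -0.268, 0.0], [0.0, -0.001, -1.0]]
contact_force: [-2.4, 0.6, 5.0]
grip_width: 0.0149
grip_force: 30.1
```

```bash
python3 -c "
from h import *
samp(2)
trav('BR',-1.3,'FR',-.88,5)"
```

```text
t 18.85 p [636.4  85.5 168.1] yaw -1.298 Tz 0.065 tau6 -0.289 F [-1.5  0.5  5. ] w 15.6 g 30.0 j6 -0.11
mean 0.165 sd 0.004 [0.17 0.16]
[[0.0, -0.0, -18.7, -0.0, 36.0], [0.0, -0.0, -18.6, -0.0, 36.0], [0.0, -0.0, -18.7, -0.0, 36.0], [-3.3, 23.8, -0.0, -0.084, 36.0], [-5.3, 23.4, -0.0, -0.084, 36.0], [-7.2, 22.9, -0.0, -0.084, 36.0], [-9.1, 22.2, -0.0, -0.084, 36.0], [-11.0, 21.4, -0.0, -0.084, 36.0]]
```

Emit:
send_rows --pt "0 0 0 0 36" --pt "0 0 0 0 36" --pt "0 0 0 0 36" --pt "0 0 -19 0 36" --pt "0 0 -19 0 36" --pt "0 0 -19 0 36" --pt "-3.3 23.8 0 -0.084 36" --pt "-5.3 23.4 0 -0.084 36"

```text
time_s: 19.52
tcp_pos: [0.5892, 0.0793, 0.2241]
ee_rot: [[0.429, -0.903, 0.002], [-0.903, -0.429, 0.001], [0.0, -0.002, -1.0]]
contact_force: [-0.0, 0.8, -0.2]
grip_width: 0.036
grip_force: 0.0
```

Emit:
send_rows --pt "-7.2 22.9 0 -0.084 36" --pt "-9.1 22.2 0 -0.084 36" --pt "-11 21.4 0 -0.084 36" --pt "0 0 10 0 36" --pt "0 0 20 0 36" --pt "0 0 18 0 36" --pt "0 0 7 0 36" --pt "0 0 0 0 36"

```text
time_s: 20.18
tcp_pos: [0.5161, 0.0689, 0.1668]
ee_rot: [[0.638, -0.77, -0.004], [-0.77, -0.638, -0.002], [-0.002, 0.004, -1.0]]
contact_force: [-0.9, 0.3, 0.2]
grip_width: 0.0357
grip_force: 0.0
```

Emit:
send_rows --pt "0 0 0 0 36" --pt "0 0 0 0 8" --pt "0 0 0 0 8" --pt "0 0 0 0 8" --pt "0 0 0 0 8" --pt "0 0 0 0 8" --pt "0 0 0 0 8"

```text
time_s: 20.77
tcp_pos: [0.5174, 0.0694, 0.1696]
ee_rot: [[0.638, -0.77, 0.001], [-0.77, -0.638, 0.0], [0.0, -0.001, -1.0]]
contact_force: [-1.5, -0.7, 1.7]
grip_width: 0.0155
grip_force: 30.0
```

```bash
python3 -c "
from h import *
st()"
```

```text
t 20.77 p [517.4  69.4 169.6] yaw -0.879 Tz 0.01 tau6 -0.029 F [-1.5 -0.7  1.7] w 15.5 g 30.0 j6 0.25
```

Emit:
send_rows --pt "0 0 0.1 0.05 8" --pt "0 0 0.1 0.05 8"

```text
time_s: 20.93
tcp_pos: [0.5174, 0.0694, 0.1694]
ee_rot: [[0.557, -0.831, 0.001], [-0.831, -0.557, 0.0], [0.0, -0.001, -1.0]]
contact_force: [-0.4, -0.7, 1.6]
grip_width: 0.0154
grip_force: 30.0
```

```bash
python3 -c "
from h import *
st()"
```

```text
t 20.93 p [517.4  69.4 169.4] yaw -0.981 Tz 0.117 tau6 0.299 F [-0.4 -0.7  1.6] w 15.4 g 30.0 j6 0.15
```

Emit:
send_rows --pt "0 0 0.2 0.05 8"

```text
time_s: 21.02
tcp_pos: [0.5174, 0.0694, 0.1692]
ee_rot: [[0.514, -0.858, 0.001], [-0.858, -0.514, -0.0], [0.001, -0.001, -1.0]]
contact_force: [-0.6, 0.6, 3.1]
grip_width: 0.0154
grip_force: 30.0
```

```bash
python3 -c "
from h import *
samp(3)"
```

```text
t 21.17 p [517.4  69.4 169.2] yaw -1.027 Tz 0.08 tau6 -0.131 F [-1.   0.1  2.5] w 15.5 g 30.0 j6 0.1
mean 0.093 sd 0.033 [0.09 0.13 0.05]
```

Emit:
send_rows --pt "0 0 0.1 0.05 8" --pt "0 0 0.2 0.05 8"

```text
time_s: 21.33
tcp_pos: [0.5174, 0.0694, 0.1689]
ee_rot: [[0.427, -0.904, 0.001], [-0.904, -0.427, 0.0], [0.0, -0.001, -1.0]]
contact_force: [-1.3, -0.2, 3.0]
grip_width: 0.0156
grip_force: 30.0
```

```bash
python3 -c "
from h import *
st()"
```

```text
t 21.33 p [517.4  69.4 168.9] yaw -1.129 Tz 0.113 tau6 0.3 F [-1.3 -0.2  3. ] w 15.6 g 30.0 j6 -0.0
```

Emit:
send_rows --pt "0 0 0.2 0.05 8"

```text
time_s: 21.42
tcp_pos: [0.5175, 0.0694, 0.1688]
ee_rot: [[0.382, -0.924, 0.001], [-0.924, -0.382, 0.0], [0.0, -0.001, -1.0]]
contact_force: [1.0, 0.6, 3.2]
grip_width: 0.0153
grip_force: 30.0
```

```bash
python3 -c "
from h import *
samp(2)
trav('FR',-1.18,'BL',-.22,8)"
```

```text
t 21.52 p [517.5  69.4 168.7] yaw -1.177 Tz 0.075 tau6 -0.298 F [-0.7  0.3  3.8] w 15.3 g 30.0 j6 -0.05
mean 0.096 sd 0.073 [0.17 0.02]
[[0.0, -0.0, -18.7, -0.0, 36.0], [0.0, -0.0, -18.6, -0.0, 36.0], [0.0, -0.0, -18.7, -0.0, 36.0], [-10.6, -18.3, -0.0, -0.12, 36.0], [-8.4, -19.5, -0.0, -0.12, 36.0], [-6.0, -20.3, -0.0, -0.12, 36.0], [-3.5, -20.9, -0.0, -0.12, 36.0], [-1.0, -21.2, -0.0, -0.12, 36.0]]
[[1.6, -21.1, -0.0, -0.12, 36.0], [4.1, -20.8, -0.0, -0.12, 36.0], [6.5, -20.2, -0.0, -0.12, 36.0]]
```

Emit:
send_rows --pt "0 0 0 0 36" --pt "0 0 0 0 36" --pt "0 0 0 0 36" --pt "0 0 -18 0 36" --pt "0 0 -19 0 36" --pt "0 0 -18 0 36" --pt "-10.6 -18.3 0 -0.12 36" --pt "-8.4 -19.5 0 -0.12 36"

```text
time_s: 22.18
tcp_pos: [0.5434, 0.1031, 0.2246]
ee_rot: [[0.595, -0.804, 0.003], [-0.804, -0.595, 0.002], [0.0, -0.003, -1.0]]
contact_force: [-0.1, -0.5, -0.6]
grip_width: 0.0359
grip_force: 0.0
```

Emit:
send_rows --pt "-6 -20.3 0 -0.12 36" --pt "-3.5 -20.9 0 -0.12 36" --pt "-1 -21.2 0 -0.12 36" --pt "1.6 -21.1 0 -0.12 36" --pt "4.1 -20.8 0 -0.12 36" --pt "6.5 -20.2 0 -0.12 36" --pt "0 0 10 0 36" --pt "0 0 20 0 36"

```text
time_s: 22.85
tcp_pos: [0.6217, 0.2055, 0.194]
ee_rot: [[0.976, -0.216, 0.004], [-0.216, -0.976, 0.002], [0.003, -0.002, -1.0]]
contact_force: [0.2, -0.4, -0.9]
grip_width: 0.036
grip_force: 0.0
```

Emit:
send_rows --pt "0 0 18 0 36" --pt "0 0 6 0 36" --pt "0 0 0 0 36" --pt "0 0 0 0 24" --pt "0 0 0 0 8" --pt "0 0 0 0 8" --pt "0 0 0 0 8" --pt "0 0 0 0 8"

```text
time_s: 23.52
tcp_pos: [0.6204, 0.2038, 0.1704]
ee_rot: [[0.976, -0.217, 0.002], [-0.217, -0.976, -0.0], [0.002, -0.0, -1.0]]
contact_force: [0.1, -1.6, 2.5]
grip_width: 0.0157
grip_force: 30.0
```

Emit:
send_rows --pt "0 0 0 0 8" --pt "0 0 0 0 8"

```text
time_s: 23.68
tcp_pos: [0.6205, 0.2038, 0.1704]
ee_rot: [[0.976, -0.217, 0.002], [-0.217, -0.976, 0.0], [0.001, -0.0, -1.0]]
contact_force: [-0.0, -1.5, 3.9]
grip_width: 0.0158
grip_force: 30.0
```

```bash
python3 -c "
from h import *
st()"
```

```text
t 23.68 p [620.5 203.8 170.4] yaw -0.219 Tz 0.025 tau6 0.02 F [-0.  -1.5  3.9] w 15.8 g 30.0 j6 0.79
```

Emit:
send_rows --pt "0 0 0.1 0.05 8" --pt "0 0 0.1 0.05 8"

```text
time_s: 23.85
tcp_pos: [0.6205, 0.2039, 0.1702]
ee_rot: [[0.949, -0.315, 0.002], [-0.315, -0.949, -0.0], [0.002, -0.0, -1.0]]
contact_force: [-1.4, -2.2, 4.3]
grip_width: 0.0156
grip_force: 30.0
```

```bash
python3 -c "
from h import *
st()"
```

```text
t 23.85 p [620.5 203.9 170.2] yaw -0.32 Tz 0.123 tau6 0.297 F [-1.4 -2.2  4.3] w 15.6 g 30.0 j6 0.68
```

Emit:
send_rows --pt "0 0 0.2 0.05 8"

```text
time_s: 23.93
tcp_pos: [0.6205, 0.2039, 0.17]
ee_rot: [[0.932, -0.362, 0.002], [-0.362, -0.932, -0.0], [0.002, -0.001, -1.0]]
contact_force: [-1.2, -1.4, 3.9]
grip_width: 0.0154
grip_force: 30.0
```

```bash
python3 -c "
from h import *
samp(3)"
```

```text
t 24.08 p [620.5 203.9 170. ] yaw -0.367 Tz 0.071 tau6 -0.113 F [-0.5 -1.4  5.6] w 15.0 g 30.0 j6 0.64
mean 0.085 sd 0.013 [0.09 0.07 0.09]
```

Emit:
send_rows --pt "0 0 0.1 0.05 8" --pt "0 0 0.1 0.05 8"

```text
time_s: 24.25
tcp_pos: [0.6205, 0.204, 0.1697]
ee_rot: [[0.892, -0.452, 0.002], [-0.452, -0.892, 0.0], [0.001, -0.001, -1.0]]
contact_force: [-1.0, -1.5, 5.2]
grip_width: 0.0152
grip_force: 30.0
```

```bash
python3 -c "
from h import *
st()"
```

```text
t 24.25 p [620.5 204.  169.7] yaw -0.469 Tz 0.106 tau6 0.313 F [-1.  -1.5  5.2] w 15.2 g 30.0 j6 0.54
```

Emit:
send_rows --pt "0 0 0.1 0.05 8"

```text
time_s: 24.33
tcp_pos: [0.6206, 0.204, 0.1696]
ee_rot: [[0.868, -0.496, 0.002], [-0.496, -0.868, 0.0], [0.001, -0.001, -1.0]]
contact_force: [-0.4, -1.6, 3.7]
grip_width: 0.0153
grip_force: 30.0
```

```bash
python3 -c "
from h import *
samp(2)"
```

```text
t 24.43 p [620.6 204.  169.5] yaw -0.517 Tz 0.084 tau6 -0.278 F [-0.6 -1.9  5.4] w 15.5 g 30.0 j6 0.49
mean 0.107 sd 0.034 [0.14 0.07]
```

Emit:
send_rows --pt "0 0 0 0 36" --pt "0 0 0 0 36" --pt "0 0 0 0 36" --pt "0 0 -18 0 36" --pt "0 0 -19 0 36" --pt "0 0 -18 0 36" --pt "-19.1 14.5 0 0.088 36" --pt "-17.8 16.1 0 0.088 36"

```text
time_s: 25.1
tcp_pos: [0.5728, 0.1984, 0.2233]
ee_rot: [[0.765, -0.644, 0.001], [-0.644, -0.765, 0.001], [-0.0, -0.001, -1.0]]
contact_force: [-0.0, -0.3, -0.2]
grip_width: 0.036
grip_force: 0.0
```

Emit:
send_rows --pt "-16.3 17.6 0 0.088 36" --pt "-14.7 19 0 0.088 36" --pt "-13 20.2 0 0.088 36" --pt "0 0 10 0 36" --pt "0 0 20 0 36" --pt "0 0 18 0 36" --pt "0 0 7 0 36" --pt "0 0 0 0 36"

```text
time_s: 25.77
tcp_pos: [0.5, 0.188, 0.166]
ee_rot: [[0.575, -0.818, -0.004], [-0.818, -0.575, -0.003], [-0.0, 0.005, -1.0]]
contact_force: [0.2, -0.5, -0.2]
grip_width: 0.0361
grip_force: 0.0
```

Emit:
send_rows --pt "0 0 0 0 36" --pt "0 0 0 0 8" --pt "0 0 0 0 8" --pt "0 0 0 0 8" --pt "0 0 0 0 8" --pt "0 0 0 0 8" --pt "0 0 0 0 8"

```text
time_s: 26.35
tcp_pos: [0.5016, 0.1889, 0.1691]
ee_rot: [[0.575, -0.818, 0.002], [-0.818, -0.575, 0.001], [0.0, -0.002, -1.0]]
contact_force: [1.7, 0.8, 1.6]
grip_width: 0.0157
grip_force: 29.7
```

```bash
python3 -c "
from h import *
samp(2)"
```

```text
t 26.45 p [501.6 188.9 169.1] yaw -0.958 Tz 0.024 tau6 -0.073 F [-0.2  0.8  1.8] w 15.3 g 29.7 j6 -0.05
mean 0.068 sd 0.004 [0.07 0.06]
```

Emit:
send_rows --pt "0 0 0.1 0.05 8" --pt "0 0 0.1 0.04 8"

```text
time_s: 26.62
tcp_pos: [0.5016, 0.189, 0.1689]
ee_rot: [[0.497, -0.868, 0.002], [-0.868, -0.497, 0.001], [0.0, -0.002, -1.0]]
contact_force: [1.8, 0.7, 1.8]
grip_width: 0.0156
grip_force: 29.8
```

```bash
python3 -c "
from h import *
st()"
```

```text
t 26.62 p [501.6 189.  168.9] yaw -1.05 Tz 0.193 tau6 0.12 F [1.8 0.7 1.8] w 15.6 g 29.8 j6 -0.14
```

Emit:
send_rows --pt "0 0 0.1 0.04 8"

```text
time_s: 26.7
tcp_pos: [0.5017, 0.189, 0.1688]
ee_rot: [[0.463, -0.887, 0.002], [-0.887, -0.463, 0.001], [0.0, -0.002, -1.0]]
contact_force: [0.6, 0.2, 1.7]
grip_width: 0.016
grip_force: 29.8
```

```bash
python3 -c "
from h import *
samp(3)"
```

```text
t 26.85 p [501.6 189.  168.7] yaw -1.087 Tz 0.173 tau6 -0.186 F [1.3 0.6 2. ] w 15.6 g 29.7 j6 -0.18
mean 0.14 sd 0.043 [0.2  0.11 0.11]
```

Emit:
send_rows --pt "0 0 0.1 0.04 8" --pt "0 0 0.1 0.04 8"

```text
time_s: 27.02
tcp_pos: [0.5017, 0.189, 0.1685]
ee_rot: [[0.391, -0.92, 0.002], [-0.92, -0.391, 0.001], [-0.0, -0.002, -1.0]]
contact_force: [1.5, 0.5, 3.1]
grip_width: 0.0155
grip_force: 29.8
```

```bash
python3 -c "
from h import *
st()"
```

```text
t 27.02 p [501.7 189.  168.5] yaw -1.169 Tz 0.203 tau6 0.154 F [1.5 0.5 3.1] w 15.5 g 29.8 j6 -0.26
```

Emit:
send_rows --pt "0 0 0.1 0.04 8"

```text
time_s: 27.1
tcp_pos: [0.5017, 0.189, 0.1684]
ee_rot: [[0.354, -0.935, 0.002], [-0.935, -0.354, 0.001], [-0.0, -0.002, -1.0]]
contact_force: [1.0, 0.9, 1.8]
grip_width: 0.0156
grip_force: 29.8
```

```bash
python3 -c "
from h import *
st()"
```

```text
t 27.1 p [501.7 189.  168.4] yaw -1.209 Tz 0.184 tau6 0.122 F [1.  0.9 1.8] w 15.6 g 29.8 j6 -0.3
```

Emit:
send_rows --pt "0 0 0.1 0.04 8"

```text
time_s: 27.18
tcp_pos: [0.5018, 0.1891, 0.1683]
ee_rot: [[0.316, -0.949, 0.002], [-0.949, -0.316, 0.001], [-0.0, -0.002, -1.0]]
contact_force: [1.7, 0.4, 2.0]
grip_width: 0.0156
grip_force: 29.8
```

```bash
python3 -c "
from h import *
samp(3)"
```

```text
t 27.33 p [501.8 189.  168.2] yaw -1.247 Tz 0.209 tau6 -0.196 F [2.3 1.1 2. ] w 15.8 g 29.7 j6 -0.34
mean 0.157 sd 0.008 [0.16 0.17 0.15]
```

Emit:
send_rows --pt "0 0 0 0 36" --pt "0 0 0 0 36" --pt "0 0 0 0 36" --pt "0 0 -19 0 36" --pt "0 0 -19 0 36" --pt "0 0 -18 0 36" --pt "23.4 -15.9 0 0.008 36" --pt "23.3 -16.1 0 0.008 36"

```text
time_s: 28.0
tcp_pos: [0.5458, 0.1545, 0.225]
ee_rot: [[0.304, -0.953, 0.001], [-0.953, -0.304, 0.001], [-0.001, -0.001, -1.0]]
contact_force: [0.8, -0.5, -0.2]
grip_width: 0.0361
grip_force: 0.0
```

Emit:
send_rows --pt "23.2 -16.2 0 0.008 36" --pt "23.1 -16.4 0 0.008 36" --pt "23 -16.6 0 0.008 36" --pt "22.8 -16.8 0 0.008 36" --pt "0 0 10 0 36" --pt "0 0 20 0 36" --pt "0 0 18 0 36" --pt "0 0 7 0 36"

```text
time_s: 28.67
tcp_pos: [0.6331, 0.0846, 0.1646]
ee_rot: [[0.27, -0.963, -0.008], [-0.963, -0.27, -0.001], [-0.001, 0.008, -1.0]]
contact_force: [-0.5, 0.2, -1.4]
grip_width: 0.0361
grip_force: 0.0
```

Emit:
send_rows --pt "0 0 0 0 36" --pt "0 0 0 0 36" --pt "0 0 0 0 8" --pt "0 0 0 0 8" --pt "0 0 0 0 8" --pt "0 0 0 0 8" --pt "0 0 0 0 8" --pt "0 0 0 0 8"

```text
time_s: 29.33
tcp_pos: [0.6363, 0.0854, 0.1696]
ee_rot: [[0.271, -0.963, 0.001], [-0.963, -0.271, 0.0], [0.0, -0.001, -1.0]]
contact_force: [-0.4, 0.7, 2.8]
grip_width: 0.0155
grip_force: 29.9
```

```bash
python3 -c "
from h import *
samp(2)"
```

```text
t 29.43 p [636.3  85.4 169.6] yaw -1.296 Tz 0.027 tau6 -0.048 F [0.2 0.1 3.1] w 15.6 g 29.9 j6 -0.11
mean 0.046 sd 0.01 [0.04 0.06]
```

Emit:
send_rows --pt "0 0 0.1 0.05 8" --pt "0 0 0.1 0.04 8"

```text
time_s: 29.6
tcp_pos: [0.6364, 0.0854, 0.1694]
ee_rot: [[0.182, -0.983, 0.002], [-0.983, -0.182, 0.0], [0.0, -0.002, -1.0]]
contact_force: [-1.4, 0.6, 3.4]
grip_width: 0.0154
grip_force: 29.9
```

```bash
python3 -c "
from h import *
st()"
```

```text
t 29.6 p [636.4  85.4 169.4] yaw -1.388 Tz 0.14 tau6 0.112 F [-1.4  0.6  3.4] w 15.4 g 29.9 j6 -0.2
```

Emit:
send_rows --pt "0 0 0.1 0.04 8"

```text
time_s: 29.68
tcp_pos: [0.6364, 0.0854, 0.1693]
ee_rot: [[0.142, -0.99, 0.002], [-0.99, -0.142, 0.0], [0.0, -0.002, -1.0]]
contact_force: [0.1, 0.2, 3.3]
grip_width: 0.0156
grip_force: 29.9
```

```bash
python3 -c "
from h import *
samp(3)"
```

```text
t 29.83 p [636.4  85.4 169.2] yaw -1.425 Tz 0.128 tau6 -0.185 F [-1.1  1.6  4.9] w 15.3 g 29.9 j6 -0.24
mean 0.168 sd 0.008 [0.18 0.16 0.17]
```

Emit:
send_rows --pt "0 0 0.1 0.04 8" --pt "0 0 0.1 0.04 8"

```text
time_s: 30.0
tcp_pos: [0.6365, 0.0854, 0.169]
ee_rot: [[0.064, -0.998, 0.002], [-0.998, -0.064, 0.0], [-0.0, -0.002, -1.0]]
contact_force: [0.1, 0.8, 3.9]
grip_width: 0.0152
grip_force: 29.9
```

```bash
python3 -c "
from h import *
st()"
```

```text
t 30.0 p [636.5  85.4 169. ] yaw -1.507 Tz 0.156 tau6 0.158 F [0.1 0.8 3.9] w 15.2 g 29.9 j6 -0.32
```

Emit:
send_rows --pt "0 0 0.1 0.04 8"

```text
time_s: 30.08
tcp_pos: [0.6365, 0.0854, 0.1689]
ee_rot: [[0.024, -1.0, 0.002], [-1.0, -0.024, 0.0], [-0.0, -0.002, -1.0]]
contact_force: [0.4, 0.5, 3.9]
grip_width: 0.0154
grip_force: 29.9
```

```bash
python3 -c "
from h import *
st()"
```

```text
t 30.08 p [636.5  85.4 168.9] yaw -1.547 Tz 0.194 tau6 0.125 F [0.4 0.5 3.9] w 15.4 g 29.9 j6 -0.36
```

Emit:
send_rows --pt "0 0 0.1 0.04 8"

```text
time_s: 30.17
tcp_pos: [0.6366, 0.0854, 0.1688]
ee_rot: [[-0.016, -1.0, 0.002], [-1.0, 0.016, 0.0], [-0.0, -0.002, -1.0]]
contact_force: [-0.5, 0.5, 3.8]
grip_width: 0.0154
grip_force: 29.9
```

```bash
python3 -c "
from h import *
samp(2)"
```

```text
t 30.27 p [636.6  85.4 168.7] yaw -1.585 Tz 0.135 tau6 -0.319 F [-0.2  0.2  3.6] w 15.5 g 29.9 j6 -0.4
mean 0.141 sd 0.025 [0.17 0.12]
```

Emit:
send_rows --pt "0 0 0 0 36" --pt "0 0 0 0 36" --pt "0 0 0 0 36" --pt "0 0 -19 0 36" --pt "0 0 -19 0 36" --pt "0 0 -18 0 36" --pt "3.6 23.7 0 -0.082 36" --pt "1.7 24 0 -0.082 36"

```text
time_s: 30.93
tcp_pos: [0.5883, 0.0787, 0.2237]
ee_rot: [[0.151, -0.989, -0.0], [-0.989, -0.151, 0.0], [-0.0, 0.0, -1.0]]
contact_force: [-0.2, 0.2, -0.4]
grip_width: 0.0357
grip_force: 0.0
```

Emit:
send_rows --pt "-0.3 24 0 -0.082 36" --pt "-2.3 23.9 0 -0.082 36" --pt "-4.2 23.6 0 -0.082 36" --pt "0 0 10 0 36" --pt "0 0 20 0 36" --pt "0 0 18 0 36" --pt "0 0 7 0 36" --pt "0 0 0 0 36"

```text
time_s: 31.6
tcp_pos: [0.5156, 0.0684, 0.1666]
ee_rot: [[0.383, -0.924, -0.005], [-0.924, -0.383, -0.002], [-0.0, 0.006, -1.0]]
contact_force: [0.2, 1.1, 0.4]
grip_width: 0.0361
grip_force: 0.0
```

Emit:
send_rows --pt "0 0 0 0 36" --pt "0 0 0 0 8" --pt "0 0 0 0 8" --pt "0 0 0 0 8" --pt "0 0 0 0 8" --pt "0 0 0 0 8" --pt "0 0 0 0 8"

```text
time_s: 32.18
tcp_pos: [0.5175, 0.0692, 0.1697]
ee_rot: [[0.384, -0.923, 0.001], [-0.923, -0.384, 0.0], [0.0, -0.002, -1.0]]
contact_force: [0.3, -0.0, 2.2]
grip_width: 0.0155
grip_force: 29.8
```

```bash
python3 -c "
from h import *
samp(2)"
```

```text
t 32.28 p [517.5  69.2 169.6] yaw -1.176 Tz 0.069 tau6 -0.051 F [0.5 0.3 1.8] w 15.3 g 29.8 j6 -0.05
mean 0.054 sd 0.003 [0.06 0.05]
```

Emit:
send_rows --pt "0 0 0.1 0.05 8" --pt "0 0 0.1 0.04 8"

```text
time_s: 32.45
tcp_pos: [0.5175, 0.0692, 0.1694]
ee_rot: [[0.298, -0.955, 0.001], [-0.955, -0.298, 0.0], [0.0, -0.001, -1.0]]
contact_force: [0.2, -0.6, 2.3]
grip_width: 0.0155
grip_force: 29.9
```

```bash
python3 -c "
from h import *
st()"
```

```text
t 32.45 p [517.5  69.2 169.4] yaw -1.268 Tz 0.12 tau6 0.177 F [ 0.2 -0.6  2.3] w 15.5 g 29.9 j6 -0.14
```

Emit:
send_rows --pt "0 0 0.1 0.04 8"

```text
time_s: 32.53
tcp_pos: [0.5175, 0.0692, 0.1693]
ee_rot: [[0.26, -0.966, 0.001], [-0.966, -0.26, 0.0], [0.0, -0.001, -1.0]]
contact_force: [0.5, 0.2, 1.9]
grip_width: 0.0154
grip_force: 29.9
```

```bash
python3 -c "
from h import *
samp(3)"
```

```text
t 32.68 p [517.5  69.2 169.2] yaw -1.305 Tz 0.135 tau6 -0.129 F [0.7 0.8 3.3] w 15.2 g 29.8 j6 -0.18
mean 0.112 sd 0.025 [0.15 0.09 0.1 ]
```

Emit:
send_rows --pt "0 0 0.1 0.04 8" --pt "0 0 0.1 0.04 8"

```text
time_s: 32.85
tcp_pos: [0.5175, 0.0692, 0.169]
ee_rot: [[0.183, -0.983, 0.001], [-0.983, -0.183, 0.0], [0.0, -0.001, -1.0]]
contact_force: [0.3, -0.2, 2.6]
grip_width: 0.0155
grip_force: 29.9
```

```bash
python3 -c "
from h import *
st()"
```

```text
t 32.85 p [517.5  69.2 169. ] yaw -1.387 Tz 0.121 tau6 0.211 F [ 0.3 -0.2  2.6] w 15.5 g 29.9 j6 -0.26
```

Emit:
send_rows --pt "0 0 0.1 0.04 8"

```text
time_s: 32.93
tcp_pos: [0.5175, 0.0692, 0.1689]
ee_rot: [[0.143, -0.99, 0.001], [-0.99, -0.143, 0.0], [-0.0, -0.001, -1.0]]
contact_force: [-0.0, 0.7, 3.0]
grip_width: 0.0154
grip_force: 29.9
```

```bash
python3 -c "
from h import *
st()"
```

```text
t 32.93 p [517.5  69.2 168.9] yaw -1.427 Tz 0.148 tau6 0.175 F [-0.   0.7  3. ] w 15.4 g 29.9 j6 -0.3
```

Emit:
send_rows --pt "0 0 0.1 0.04 8"

```text
time_s: 33.02
tcp_pos: [0.5175, 0.0692, 0.1688]
ee_rot: [[0.103, -0.995, 0.001], [-0.995, -0.103, 0.0], [-0.0, -0.001, -1.0]]
contact_force: [0.7, 0.9, 2.7]
grip_width: 0.0155
grip_force: 29.9
```

```bash
python3 -c "
from h import *
samp(2)"
```

```text
t 33.12 p [517.5  69.2 168.8] yaw -1.466 Tz 0.047 tau6 -0.273 F [1.6 1.4 2.1] w 15.4 g 29.9 j6 -0.34
mean 0.157 sd 0.033 [0.12 0.19]
```

Emit:
send_rows --pt "0 0 0 0 36" --pt "0 0 0 0 36" --pt "0 0 0 0 36" --pt "0 0 -19 0 36" --pt "0 0 -19 0 36" --pt "0 0 -18 0 36" --pt "-15.4 -14.6 0 -0.118 36" --pt "-13.5 -16.3 0 -0.118 36"

```text
time_s: 33.78
tcp_pos: [0.543, 0.1026, 0.2258]
ee_rot: [[0.338, -0.941, 0.002], [-0.941, -0.338, 0.001], [-0.0, -0.002, -1.0]]
contact_force: [0.3, -0.3, -0.6]
grip_width: 0.036
grip_force: 0.0
```

Emit:
send_rows --pt "-11.5 -17.8 0 -0.118 36" --pt "-9.4 -19 0 -0.118 36" --pt "-7.1 -20 0 -0.118 36" --pt "-4.7 -20.7 0 -0.118 36" --pt "-2.2 -21.1 0 -0.118 36" --pt "0.3 -21.2 0 -0.118 36" --pt "0 0 10 0 36" --pt "0 0 20 0 36"

```text
time_s: 34.45
tcp_pos: [0.6217, 0.2048, 0.1951]
ee_rot: [[0.867, -0.499, 0.003], [-0.499, -0.867, 0.001], [0.002, -0.003, -1.0]]
contact_force: [-1.0, 0.9, 0.4]
grip_width: 0.036
grip_force: 0.0
```

Emit:
send_rows --pt "0 0 18 0 36" --pt "0 0 7 0 36" --pt "0 0 0 0 36" --pt "0 0 0 0 24" --pt "0 0 0 0 8" --pt "0 0 0 0 8" --pt "0 0 0 0 8" --pt "0 0 0 0 8"

```text
time_s: 35.12
tcp_pos: [0.6208, 0.2037, 0.1706]
ee_rot: [[0.866, -0.499, 0.002], [-0.499, -0.866, 0.001], [0.001, -0.002, -1.0]]
contact_force: [-0.6, 0.8, 2.4]
grip_width: 0.0154
grip_force: 29.9
```

Emit:
send_rows --pt "0 0 0 0 8" --pt "0 0 0 0 8"

```text
time_s: 35.28
tcp_pos: [0.6208, 0.2037, 0.1705]
ee_rot: [[0.867, -0.499, 0.002], [-0.499, -0.867, 0.001], [0.001, -0.001, -1.0]]
contact_force: [-0.6, 0.2, 3.5]
grip_width: 0.0153
grip_force: 29.9
```

```bash
python3 -c "
from h import *
samp(2)"
```

```text
t 35.38 p [620.8 203.7 170.5] yaw -0.523 Tz 0.034 tau6 -0.035 F [-0.7  0.7  5.6] w 15.4 g 29.9 j6 0.48
mean 0.023 sd 0.012 [0.01 0.04]
```

Emit:
send_rows --pt "0 0 0.1 0.05 8" --pt "0 0 0.1 0.04 8"

```text
time_s: 35.55
tcp_pos: [0.6208, 0.2038, 0.1703]
ee_rot: [[0.817, -0.576, 0.002], [-0.576, -0.817, 0.0], [0.001, -0.001, -1.0]]
contact_force: [-1.5, -0.1, 4.9]
grip_width: 0.0155
grip_force: 29.9
```

```bash
python3 -c "
from h import *
st()"
```

```text
t 35.55 p [620.8 203.8 170.3] yaw -0.614 Tz 0.129 tau6 0.186 F [-1.5 -0.1  4.9] w 15.5 g 29.9 j6 0.39
```

Emit:
send_rows --pt "0 0 0.1 0.04 8"

```text
time_s: 35.63
tcp_pos: [0.6209, 0.2038, 0.1702]
ee_rot: [[0.794, -0.608, 0.002], [-0.608, -0.794, 0.0], [0.001, -0.001, -1.0]]
contact_force: [-1.2, 0.3, 4.8]
grip_width: 0.0155
grip_force: 29.9
```

```bash
python3 -c "
from h import *
samp(3)"
```

```text
t 35.78 p [620.9 203.8 170.2] yaw -0.652 Tz 0.054 tau6 -0.11 F [-1.7  0.5  5.2] w 15.6 g 29.9 j6 0.35
mean 0.086 sd 0.018 [0.11 0.09 0.06]
```

Emit:
send_rows --pt "0 0 0 0.04 8" --pt "0 0 0.1 0.04 8"

```text
time_s: 35.95
tcp_pos: [0.6209, 0.2038, 0.1699]
ee_rot: [[0.743, -0.669, 0.002], [-0.669, -0.743, 0.001], [0.001, -0.002, -1.0]]
contact_force: [-0.4, 0.1, 5.2]
grip_width: 0.0154
grip_force: 29.9
```

```bash
python3 -c "
from h import *
st()"
```

```text
t 35.95 p [620.9 203.8 169.9] yaw -0.733 Tz 0.097 tau6 0.227 F [-0.4  0.1  5.2] w 15.4 g 29.9 j6 0.27
```

Emit:
send_rows --pt "0 0 0.1 0.04 8"

```text
time_s: 36.03
tcp_pos: [0.6209, 0.2038, 0.1698]
ee_rot: [[0.716, -0.698, 0.002], [-0.698, -0.716, 0.001], [0.001, -0.002, -1.0]]
contact_force: [-0.1, -0.6, 4.9]
grip_width: 0.0155
grip_force: 30.0
```

```bash
python3 -c "
from h import *
st()"
```

```text
t 36.03 p [620.9 203.8 169.8] yaw -0.773 Tz 0.119 tau6 0.184 F [-0.1 -0.6  4.9] w 15.5 g 30.0 j6 0.23
```

Emit:
send_rows --pt "0 0 0.1 0.04 8"

```text
time_s: 36.12
tcp_pos: [0.6209, 0.2039, 0.1697]
ee_rot: [[0.687, -0.726, 0.002], [-0.726, -0.687, 0.001], [0.001, -0.002, -1.0]]
contact_force: [-1.3, 0.6, 4.6]
grip_width: 0.0155
grip_force: 30.0
```

```bash
python3 -c "
from h import *
samp(2)"
```

```text
t 36.22 p [620.9 203.9 169.7] yaw -0.812 Tz 0.052 tau6 -0.266 F [-0.7  0.4  5.4] w 15.4 g 29.9 j6 0.19
mean 0.145 sd 0.033 [0.11 0.18]
```

Emit:
send_rows --pt "0 0 0 0 36" --pt "0 0 0 0 36" --pt "0 0 0 0 36" --pt "0 0 -18 0 36" --pt "0 0 -19 0 36" --pt "0 0 -18 0 36" --pt "-14.1 19.4 0 0.086 36" --pt "-12.4 20.6 0 0.086 36"

```text
time_s: 36.88
tcp_pos: [0.5729, 0.1975, 0.2234]
ee_rot: [[0.549, -0.836, 0.0], [-0.836, -0.549, 0.0], [-0.0, -0.0, -1.0]]
contact_force: [-0.0, -0.3, -0.6]
grip_width: 0.0355
grip_force: 0.0
```

Emit:
send_rows --pt "-10.6 21.6 0 0.086 36" --pt "-8.7 22.4 0 0.086 36" --pt "-6.7 23 0 0.086 36" --pt "0 0 10 0 36" --pt "0 0 20 0 36" --pt "0 0 18 0 36" --pt "0 0 7 0 36" --pt "0 0 0 0 36"

```text
time_s: 37.55
tcp_pos: [0.5001, 0.1872, 0.1662]
ee_rot: [[0.322, -0.947, -0.005], [-0.947, -0.322, -0.003], [0.001, 0.005, -1.0]]
contact_force: [0.1, -1.1, -0.2]
grip_width: 0.0363
grip_force: 0.0
```

Emit:
send_rows --pt "0 0 0 0 36" --pt "0 0 0 0 8" --pt "0 0 0 0 8" --pt "0 0 0 0 8" --pt "0 0 0 0 8" --pt "0 0 0 0 8" --pt "0 0 0 0 8"

```text
time_s: 38.13
tcp_pos: [0.5021, 0.1884, 0.1694]
ee_rot: [[0.323, -0.947, 0.002], [-0.947, -0.323, 0.001], [-0.0, -0.002, -1.0]]
contact_force: [1.4, 0.6, 0.9]
grip_width: 0.0153
grip_force: 29.5
```

```bash
python3 -c "
from h import *
samp(2)"
```

```text
t 38.23 p [502.  188.4 169.4] yaw -1.242 Tz 0.142 tau6 -0.096 F [1.8 1.2 1. ] w 15.6 g 29.5 j6 -0.33
mean 0.107 sd 0.005 [0.11 0.1 ]
```

Emit:
send_rows --pt "0 0 0.1 0.04 8" --pt "0 0 0.1 0.04 8"

```text
time_s: 38.4
tcp_pos: [0.502, 0.1884, 0.1693]
ee_rot: [[0.244, -0.97, 0.002], [-0.97, -0.244, 0.001], [-0.0, -0.002, -1.0]]
contact_force: [1.1, 0.3, 1.3]
grip_width: 0.0156
grip_force: 29.6
```

```bash
python3 -c "
from h import *
st()"
```

```text
t 38.4 p [502.  188.4 169.3] yaw -1.324 Tz 0.146 tau6 0.152 F [1.1 0.3 1.3] w 15.6 g 29.6 j6 -0.42
```

Emit:
send_rows --pt "0 0 0.1 0.04 8"

```text
time_s: 38.48
tcp_pos: [0.502, 0.1884, 0.1692]
ee_rot: [[0.205, -0.979, 0.002], [-0.979, -0.205, 0.001], [-0.0, -0.002, -1.0]]
contact_force: [1.4, -0.3, 2.1]
grip_width: 0.0154
grip_force: 29.6
```

```bash
python3 -c "
from h import *
samp(2)"
```

```text
t 38.58 p [502.  188.4 169.1] yaw -1.362 Tz 0.141 tau6 -0.332 F [2.1 0.6 2.3] w 15.5 g 29.6 j6 -0.45
mean 0.192 sd 0.025 [0.22 0.17]
```

Emit:
send_rows --pt "0 0 0.1 0.04 8" --pt "0 0 0.1 0.04 8"

```text
time_s: 38.75
tcp_pos: [0.502, 0.1884, 0.1689]
ee_rot: [[0.128, -0.992, 0.002], [-0.992, -0.128, 0.001], [-0.0, -0.002, -1.0]]
contact_force: [1.1, -0.1, 2.3]
grip_width: 0.0153
grip_force: 29.6
```

```bash
python3 -c "
from h import *
st()"
```

```text
t 38.75 p [502.  188.4 168.9] yaw -1.443 Tz 0.239 tau6 0.133 F [ 1.1 -0.1  2.3] w 15.3 g 29.6 j6 -0.53
```

Emit:
send_rows --pt "0 0 0.1 0.04 8"

```text
time_s: 38.83
tcp_pos: [0.502, 0.1884, 0.1688]
ee_rot: [[0.088, -0.996, 0.002], [-0.996, -0.088, 0.001], [-0.001, -0.002, -1.0]]
contact_force: [2.4, 1.4, 1.0]
grip_width: 0.0155
grip_force: 29.7
```

```bash
python3 -c "
from h import *
st()"
```

```text
t 38.83 p [502.  188.4 168.8] yaw -1.483 Tz 0.157 tau6 0.103 F [2.4 1.4 1. ] w 15.5 g 29.7 j6 -0.57
```

Emit:
send_rows --pt "0 0 0.1 0.04 8"

```text
time_s: 38.92
tcp_pos: [0.5021, 0.1884, 0.1687]
ee_rot: [[0.048, -0.999, 0.002], [-0.999, -0.048, 0.001], [-0.001, -0.002, -1.0]]
contact_force: [2.4, -0.7, 1.4]
grip_width: 0.0155
grip_force: 29.7
```

```bash
python3 -c "
from h import *
samp(3)"
```

```text
t 39.07 p [502.  188.4 168.6] yaw -1.521 Tz 0.186 tau6 -0.218 F [2.2 0.5 2. ] w 15.4 g 29.6 j6 -0.61
mean 0.239 sd 0.035 [0.21 0.29 0.22]
```

Emit:
send_rows --pt "0 0 0.1 0.04 8"

```text
time_s: 39.15
tcp_pos: [0.502, 0.1884, 0.1686]
ee_rot: [[0.01, -1.0, 0.002], [-1.0, -0.01, 0.001], [-0.001, -0.002, -1.0]]
contact_force: [2.9, 0.8, 2.6]
grip_width: 0.0159
grip_force: 29.7
```

```bash
python3 -c "
from h import *
st()"
```

```text
t 39.15 p [502.  188.4 168.6] yaw -1.561 Tz 0.203 tau6 0.281 F [2.9 0.8 2.6] w 15.9 g 29.7 j6 -0.65
```

Emit:
send_rows --pt "0 0 0.1 0.04 8"

```text
time_s: 39.23
tcp_pos: [0.502, 0.1884, 0.1684]
ee_rot: [[-0.032, -1.0, 0.002], [-1.0, 0.032, 0.001], [-0.001, -0.002, -1.0]]
contact_force: [3.2, 0.3, 2.6]
grip_width: 0.0153
grip_force: 29.7
```

```bash
python3 -c "
from h import *
samp(4)"
```

```text
t 39.43 p [502.  188.4 168.4] yaw -1.601 Tz 0.159 tau6 -0.214 F [2.9 1.1 2.9] w 15.4 g 29.7 j6 -0.69
mean 0.207 sd 0.036 [0.22 0.26 0.16 0.19]
```

Emit:
send_rows --pt "0 0 0.1 0.04 8"

```text
time_s: 39.52
tcp_pos: [0.502, 0.1884, 0.1684]
ee_rot: [[-0.07, -0.998, 0.002], [-0.998, 0.07, 0.001], [-0.001, -0.002, -1.0]]
contact_force: [2.9, 0.5, 3.0]
grip_width: 0.0155
grip_force: 29.8
```

```bash
python3 -c "
from h import *
st()"
```

```text
t 39.52 p [502.  188.4 168.4] yaw -1.641 Tz 0.319 tau6 0.243 F [2.9 0.5 3. ] w 15.5 g 29.8 j6 -0.73
```

Emit:
send_rows --pt "0 0 0.1 0.04 8"

```text
time_s: 39.6
tcp_pos: [0.502, 0.1884, 0.1683]
ee_rot: [[-0.111, -0.994, 0.002], [-0.994, 0.111, 0.001], [-0.001, -0.002, -1.0]]
contact_force: [4.5, 2.1, 2.8]
grip_width: 0.0155
grip_force: 29.9
```

```bash
python3 -c "
from h import *
samp(6)"
```

```text
t 39.9 p [502.  188.4 168.2] yaw -1.681 Tz 0.316 tau6 -0.266 F [3.5 1.  4.6] w 15.4 g 29.8 j6 -0.77
mean 0.274 sd 0.028 [0.29 0.31 0.27 0.25 0.29 0.23]
```

Emit:
send_rows --pt "0 0 0.1 0.04 8"

```text
time_s: 39.98
tcp_pos: [0.502, 0.1884, 0.1682]
ee_rot: [[-0.151, -0.989, 0.002], [-0.989, 0.151, 0.001], [-0.001, -0.002, -1.0]]
contact_force: [3.7, 0.9, 4.2]
grip_width: 0.0152
grip_force: 30.0
```

```bash
python3 -c "
from h import *
st()"
```

```text
t 39.98 p [502.  188.4 168.2] yaw -1.722 Tz 0.343 tau6 0.186 F [3.7 0.9 4.2] w 15.2 g 30.0 j6 -0.81
```

Emit:
send_rows --pt "0 0 0.1 0.04 8"

```text
time_s: 40.07
tcp_pos: [0.502, 0.1884, 0.1681]
ee_rot: [[-0.191, -0.982, 0.002], [-0.982, 0.191, 0.001], [-0.001, -0.002, -1.0]]
contact_force: [3.5, 0.5, 5.8]
grip_width: 0.0155
grip_force: 30.0
```

```bash
python3 -c "
from h import *
samp(6)"
```

```text
t 40.37 p [502.  188.4 168.1] yaw -1.761 Tz 0.339 tau6 -0.329 F [4.  0.6 5. ] w 15.6 g 29.9 j6 -0.85
mean 0.321 sd 0.037 [0.38 0.32 0.35 0.3  0.26 0.31]
```

Emit:
send_rows --pt "0 0 0.1 0.03 8" --pt "0 0 0 0 36" --pt "0 0 0 0 36" --pt "0 0 0 0 36" --pt "0 0 -19 0 36" --pt "0 0 -19 0 36" --pt "0 0 -18 0 36" --pt "11.9 -25.7 0 -0.035 36"

```text
time_s: 41.03
tcp_pos: [0.5216, 0.172, 0.2259]
ee_rot: [[-0.181, -0.983, -0.0], [-0.983, 0.181, 0.002], [-0.001, 0.0, -1.0]]
contact_force: [0.1, -0.0, 0.2]
grip_width: 0.0357
grip_force: 0.0
```

Emit:
send_rows --pt "12.8 -25.2 0 -0.035 36" --pt "13.7 -24.8 0 -0.035 36" --pt "14.6 -24.3 0 -0.035 36" --pt "15.4 -23.8 0 -0.035 36" --pt "16.2 -23.2 0 -0.03 36" --pt "0 0 10 0 36" --pt "0 0 20 0 36" --pt "0 0 18 0 36"

```text
time_s: 41.7
tcp_pos: [0.6335, 0.0836, 0.1724]
ee_rot: [[-0.019, -1.0, -0.006], [-1.0, 0.019, -0.0], [0.0, 0.006, -1.0]]
contact_force: [0.7, -0.9, -0.1]
grip_width: 0.0361
grip_force: 0.0
```

Emit:
send_rows --pt "0 0 7 0 36" --pt "0 0 0 0 36" --pt "0 0 0 0 36" --pt "0 0 0 0 8" --pt "0 0 0 0 8" --pt "0 0 0 0 8" --pt "0 0 0 0 8" --pt "0 0 0 0 8"

```text
time_s: 42.37
tcp_pos: [0.6365, 0.0845, 0.1693]
ee_rot: [[-0.016, -1.0, 0.002], [-1.0, 0.016, 0.0], [-0.0, -0.002, -1.0]]
contact_force: [1.0, 0.6, 0.8]
grip_width: 0.0154
grip_force: 29.5
```

Emit:
send_rows --pt "0 0 0 0 8" --pt "0 0 0.1 0.05 8"

```text
time_s: 42.53
tcp_pos: [0.6365, 0.0845, 0.1692]
ee_rot: [[-0.067, -0.998, 0.002], [-0.998, 0.067, 0.0], [-0.0, -0.002, -1.0]]
contact_force: [0.2, 1.1, 2.0]
grip_width: 0.0157
grip_force: 29.7
```

```bash
python3 -c "
from h import *
st()"
```

```text
t 42.53 p [636.5  84.5 169.2] yaw -1.638 Tz 0.182 tau6 0.435 F [0.2 1.1 2. ] w 15.7 g 29.7 j6 -0.45
```

Emit:
send_rows --pt "0 0 0.1 0.04 8"

```text
time_s: 42.62
tcp_pos: [0.6365, 0.0845, 0.1691]
ee_rot: [[-0.108, -0.994, 0.002], [-0.994, 0.108, 0.0], [-0.0, -0.002, -1.0]]
contact_force: [0.3, 0.5, 1.9]
grip_width: 0.0156
grip_force: 29.6
```

```bash
python3 -c "
from h import *
st()"
```

```text
t 42.62 p [636.5  84.5 169.1] yaw -1.679 Tz 0.185 tau6 0.088 F [0.3 0.5 1.9] w 15.6 g 29.6 j6 -0.49
```

Emit:
send_rows --pt "0 0 0.1 0.04 8"

```text
time_s: 42.7
tcp_pos: [0.6365, 0.0845, 0.169]
ee_rot: [[-0.148, -0.989, 0.002], [-0.989, 0.148, 0.0], [-0.001, -0.002, -1.0]]
contact_force: [0.3, 1.3, 1.4]
grip_width: 0.0155
grip_force: 29.7
```

```bash
python3 -c "
from h import *
samp(4)"
```

```text
t 42.9 p [636.5  84.4 168.9] yaw -1.716 Tz 0.2 tau6 -0.171 F [ 0.1 -0.3  3.7] w 15.3 g 29.6 j6 -0.53
mean 0.164 sd 0.038 [0.21 0.19 0.15 0.11]
```

Emit:
send_rows --pt "0 0 0.1 0.05 8" --pt "0 0 0.1 0.04 8"

```text
time_s: 43.07
tcp_pos: [0.6365, 0.0844, 0.1686]
ee_rot: [[-0.236, -0.972, 0.002], [-0.972, 0.236, 0.0], [-0.001, -0.002, -1.0]]
contact_force: [1.1, -0.8, 2.8]
grip_width: 0.0157
grip_force: 29.6
```

```bash
python3 -c "
from h import *
st()"
```

```text
t 43.07 p [636.5  84.4 168.6] yaw -1.809 Tz 0.171 tau6 0.09 F [ 1.1 -0.8  2.8] w 15.7 g 29.6 j6 -0.62
```

Emit:
send_rows --pt "0 0 0.1 0.04 8"

```text
time_s: 43.15
tcp_pos: [0.6365, 0.0845, 0.1685]
ee_rot: [[-0.274, -0.962, 0.002], [-0.962, 0.274, 0.0], [-0.001, -0.002, -1.0]]
contact_force: [1.8, -0.4, 3.4]
grip_width: 0.0161
grip_force: 29.7
```

```bash
python3 -c "
from h import *
samp(4)"
```

```text
t 43.35 p [636.5  84.4 168.5] yaw -1.846 Tz 0.152 tau6 -0.186 F [2.1 0.9 4. ] w 15.8 g 29.6 j6 -0.66
mean 0.187 sd 0.028 [0.21 0.22 0.17 0.15]
```

Emit:
send_rows --pt "0 0 0.1 0.04 8" --pt "0 0 0.1 0.04 8"

```text
time_s: 43.52
tcp_pos: [0.6365, 0.0845, 0.1683]
ee_rot: [[-0.35, -0.937, 0.002], [-0.937, 0.35, 0.0], [-0.001, -0.002, -1.0]]
contact_force: [0.4, -0.8, 4.7]
grip_width: 0.0156
grip_force: 29.7
```

```bash
python3 -c "
from h import *
st()"
```

```text
t 43.52 p [636.5  84.5 168.3] yaw -1.928 Tz 0.186 tau6 0.093 F [ 0.4 -0.8  4.7] w 15.6 g 29.7 j6 -0.74
```

Emit:
send_rows --pt "0 0 0.1 0.04 8"

```text
time_s: 43.6
tcp_pos: [0.6365, 0.0844, 0.1682]
ee_rot: [[-0.387, -0.922, 0.002], [-0.922, 0.387, 0.0], [-0.001, -0.002, -1.0]]
contact_force: [1.1, 0.5, 4.4]
grip_width: 0.0156
grip_force: 29.8
```

```bash
python3 -c "
from h import *
samp(4)"
```

```text
t 43.8 p [636.5  84.4 168.2] yaw -1.966 Tz 0.243 tau6 -0.233 F [2.  0.7 4.8] w 15.3 g 29.7 j6 -0.78
mean 0.272 sd 0.025 [0.28 0.31 0.24 0.26]
```

Emit:
send_rows --pt "0 0 0.1 0.04 8"

```text
time_s: 43.88
tcp_pos: [0.6365, 0.0844, 0.1682]
ee_rot: [[-0.422, -0.907, 0.002], [-0.907, 0.422, 0.0], [-0.001, -0.002, -1.0]]
contact_force: [2.2, 0.8, 5.1]
grip_width: 0.0157
grip_force: 29.9
```

```bash
python3 -c "
from h import *
st()"
```

```text
t 43.88 p [636.5  84.4 168.2] yaw -2.006 Tz 0.317 tau6 0.211 F [2.2 0.8 5.1] w 15.7 g 29.9 j6 -0.82
```

Emit:
send_rows --pt "0 0 0.1 0.04 8"

```text
time_s: 43.97
tcp_pos: [0.6365, 0.0844, 0.168]
ee_rot: [[-0.459, -0.889, 0.002], [-0.889, 0.459, 0.0], [-0.001, -0.002, -1.0]]
contact_force: [1.1, 0.3, 5.7]
grip_width: 0.0156
grip_force: 29.9
```

```bash
python3 -c "
from h import *
samp(5)"
```

```text
t 44.22 p [636.5  84.4 168. ] yaw -2.046 Tz 0.301 tau6 -0.3 F [1.1 0.8 5.9] w 15.3 g 29.8 j6 -0.86
mean 0.282 sd 0.025 [0.3  0.26 0.32 0.27 0.26]
```

Emit:
send_rows --pt "0 0 0.1 0.04 8"

```text
time_s: 44.3
tcp_pos: [0.6365, 0.0844, 0.168]
ee_rot: [[-0.493, -0.87, 0.002], [-0.87, 0.493, 0.0], [-0.001, -0.002, -1.0]]
contact_force: [1.2, -0.2, 4.8]
grip_width: 0.0157
grip_force: 30.1
```

```bash
python3 -c "
from h import *
st()"
```

```text
t 44.3 p [636.5  84.4 168. ] yaw -2.086 Tz 0.383 tau6 0.149 F [ 1.2 -0.2  4.8] w 15.7 g 30.1 j6 -0.9
```

Emit:
send_rows --pt "0 0 0.1 0.03 8"

```text
time_s: 44.38
tcp_pos: [0.6365, 0.0844, 0.1679]
ee_rot: [[-0.519, -0.855, 0.002], [-0.855, 0.519, 0.0], [-0.001, -0.002, -1.0]]
contact_force: [1.4, 0.4, 6.9]
grip_width: 0.0158
grip_force: 30.1
```

```bash
python3 -c "
from h import *
samp(5)
trav('BR',-2.11,'FR',-1.465,6)"
```

```text
t 44.63 p [636.5  84.4 167.9] yaw -2.115 Tz 0.399 tau6 -0.364 F [1.4 0.1 4.9] w 15.8 g 30.0 j6 -0.93
mean 0.387 sd 0.011 [0.38 0.39 0.4  0.4  0.37]
[[-0.0, 0.0, -18.7, -0.0, 36.0], [-0.0, 0.0, -18.6, -0.0, 36.0], [-0.0, 0.0, -18.7, -0.0, 36.0], [12.5, 15.7, -0.0, -0.107, 36.0], [10.7, 16.9, -0.0, -0.108, 36.0], [8.8, 17.9, -0.0, -0.107, 36.0], [6.9, 18.8, -0.0, -0.108, 36.0], [4.8, 19.4, -0.0, -0.107, 36.0]]
[[2.7, 19.9, -0.0, -0.108, 36.0]]
```

Emit:
send_rows --pt "0 0 0 0 36" --pt "0 0 0 0 36" --pt "0 0 0 0 36" --pt "0 0 -19 0 36" --pt "0 0 -19 0 36" --pt "0 0 -18 0 36" --pt "12.5 15.7 0 -0.107 36" --pt "10.7 16.9 0 -0.108 36"

```text
time_s: 45.3
tcp_pos: [0.5954, 0.0792, 0.2222]
ee_rot: [[-0.322, -0.947, -0.002], [-0.947, 0.322, 0.0], [0.001, 0.002, -1.0]]
contact_force: [-0.8, -0.2, -0.5]
grip_width: 0.036
grip_force: 0.0
```

Emit:
send_rows --pt "8.8 17.9 0 -0.107 36" --pt "6.9 18.8 0 -0.108 36" --pt "4.8 19.4 0 -0.107 36" --pt "2.7 19.9 0 -0.108 36" --pt "0 0 10 0 36" --pt "0 0 20 0 36" --pt "0 0 18 0 36" --pt "0 0 7 0 36"

```text
time_s: 45.97
tcp_pos: [0.5141, 0.0685, 0.1644]
ee_rot: [[0.096, -0.995, -0.007], [-0.995, -0.096, -0.002], [0.001, 0.007, -1.0]]
contact_force: [-0.7, 0.6, -0.6]
grip_width: 0.0363
grip_force: 0.0
```

Emit:
send_rows --pt "0 0 0 0 36" --pt "0 0 0 0 36" --pt "0 0 0 0 8" --pt "0 0 0 0 8" --pt "0 0 0 0 8" --pt "0 0 0 0 8" --pt "0 0 0 0 8" --pt "0 0 0 0 8"

```text
time_s: 46.63
tcp_pos: [0.5174, 0.0694, 0.1687]
ee_rot: [[0.098, -0.995, 0.002], [-0.995, -0.098, 0.0], [-0.0, -0.002, -1.0]]
contact_force: [2.2, 0.2, 0.5]
grip_width: 0.0152
grip_force: 29.6
```

Emit:
send_rows --pt "0 0 0.1 0.05 8"

```text
time_s: 46.72
tcp_pos: [0.5174, 0.0694, 0.1687]
ee_rot: [[0.048, -0.999, 0.002], [-0.999, -0.048, 0.0], [-0.0, -0.002, -1.0]]
contact_force: [0.9, -0.3, 0.5]
grip_width: 0.0152
grip_force: 29.7
```

```bash
python3 -c "
from h import *
st()"
```

```text
t 46.72 p [517.4  69.4 168.7] yaw -1.523 Tz 0.158 tau6 0.488 F [ 0.9 -0.3  0.5] w 15.2 g 29.7 j6 -0.4
```

Emit:
send_rows --pt "0 0 0.1 0.04 8"

```text
time_s: 46.8
tcp_pos: [0.5174, 0.0694, 0.1684]
ee_rot: [[0.006, -1.0, 0.002], [-1.0, -0.006, 0.0], [-0.0, -0.002, -1.0]]
contact_force: [1.5, 0.6, 0.2]
grip_width: 0.0155
grip_force: 29.6
```

```bash
python3 -c "
from h import *
st()"
```

```text
t 46.8 p [517.4  69.4 168.4] yaw -1.564 Tz 0.079 tau6 0.174 F [1.5 0.6 0.2] w 15.5 g 29.6 j6 -0.44
```

Emit:
send_rows --pt "0 0 0.1 0.04 8"

```text
time_s: 46.88
tcp_pos: [0.5174, 0.0695, 0.1683]
ee_rot: [[-0.033, -0.999, 0.002], [-0.999, 0.033, 0.0], [-0.0, -0.002, -1.0]]
contact_force: [1.3, -0.3, 0.9]
grip_width: 0.0156
grip_force: 29.6
```

```bash
python3 -c "
from h import *
samp(4)"
```

```text
t 47.08 p [517.4  69.5 168.3] yaw -1.601 Tz 0.055 tau6 -0.093 F [2.3 0.6 1.6] w 15.5 g 29.6 j6 -0.48
mean 0.087 sd 0.033 [0.14 0.09 0.05 0.07]
```

Emit:
send_rows --pt "0 0 0.1 0.05 8" --pt "0 0 0.2 0.05 8"

```text
time_s: 47.25
tcp_pos: [0.5175, 0.0694, 0.168]
ee_rot: [[-0.133, -0.991, 0.002], [-0.991, 0.133, 0.0], [-0.001, -0.002, -1.0]]
contact_force: [1.4, 0.5, 2.5]
grip_width: 0.0156
grip_force: 29.6
```

```bash
python3 -c "
from h import *
st()"
```

```text
t 47.25 p [517.5  69.4 168. ] yaw -1.704 Tz 0.08 tau6 0.293 F [1.4 0.5 2.5] w 15.6 g 29.6 j6 -0.58
```

Emit:
send_rows --pt "0 0 0.2 0.05 8"

```text
time_s: 47.33
tcp_pos: [0.5175, 0.0695, 0.1679]
ee_rot: [[-0.182, -0.983, 0.002], [-0.983, 0.182, 0.0], [-0.001, -0.002, -1.0]]
contact_force: [1.4, 0.4, 2.5]
grip_width: 0.0153
grip_force: 29.7
```

```bash
python3 -c "
from h import *
samp(4)"
```

```text
t 47.53 p [517.4  69.5 167.9] yaw -1.751 Tz 0.09 tau6 -0.14 F [ 2.9 -0.3  2.7] w 15.4 g 29.6 j6 -0.63
mean 0.161 sd 0.02 [0.18 0.17 0.13 0.16]
```

Emit:
send_rows --pt "0 0 0.1 0.05 8"

```text
time_s: 47.62
tcp_pos: [0.5174, 0.0694, 0.1678]
ee_rot: [[-0.229, -0.974, 0.002], [-0.974, 0.229, 0.0], [-0.001, -0.002, -1.0]]
contact_force: [2.3, -0.1, 3.0]
grip_width: 0.0154
grip_force: 29.8
```

```bash
python3 -c "
from h import *
st()"
```

```text
t 47.62 p [517.4  69.4 167.8] yaw -1.801 Tz 0.268 tau6 0.428 F [ 2.3 -0.1  3. ] w 15.4 g 29.8 j6 -0.68
```

Emit:
send_rows --pt "0 0 0.2 0.05 8"

```text
time_s: 47.7
tcp_pos: [0.5175, 0.0694, 0.1677]
ee_rot: [[-0.278, -0.96, 0.002], [-0.96, 0.278, 0.0], [-0.001, -0.002, -1.0]]
contact_force: [2.1, 0.2, 4.2]
grip_width: 0.0153
grip_force: 29.8
```

```bash
python3 -c "
from h import *
samp(4)"
```

```text
t 47.9 p [517.5  69.4 167.7] yaw -1.85 Tz 0.24 tau6 -0.219 F [3.1 1.  4.5] w 15.0 g 29.7 j6 -0.72
mean 0.231 sd 0.02 [0.22 0.25 0.25 0.21]
```

Emit:
send_rows --pt "0 0 0.1 0.04 8" --pt "0 0 0.1 0.04 8"

```text
time_s: 48.07
tcp_pos: [0.5175, 0.0694, 0.1675]
ee_rot: [[-0.354, -0.935, 0.002], [-0.935, 0.354, 0.0], [-0.001, -0.002, -1.0]]
contact_force: [2.9, 0.5, 4.1]
grip_width: 0.0155
grip_force: 30.0
```

```bash
python3 -c "
from h import *
st()"
```

```text
t 48.07 p [517.5  69.4 167.5] yaw -1.932 Tz 0.33 tau6 0.016 F [2.9 0.5 4.1] w 15.5 g 30.0 j6 -0.81
```

Emit:
send_rows --pt "0 0 0.1 0.04 8"

```text
time_s: 48.15
tcp_pos: [0.5175, 0.0694, 0.1675]
ee_rot: [[-0.391, -0.921, 0.002], [-0.921, 0.391, 0.0], [-0.001, -0.002, -1.0]]
contact_force: [1.6, 0.2, 5.3]
grip_width: 0.0158
grip_force: 30.1
```

```bash
python3 -c "
from h import *
samp(5)"
```

```text
t 48.4 p [517.5  69.4 167.4] yaw -1.97 Tz 0.285 tau6 -0.323 F [ 2.  -0.1  5.2] w 15.8 g 30.0 j6 -0.84
mean 0.312 sd 0.043 [0.36 0.32 0.31 0.23 0.33]
```

Emit:
send_rows --pt "0 0 0.1 0.05 8"

```text
time_s: 48.48
tcp_pos: [0.5175, 0.0694, 0.1673]
ee_rot: [[-0.434, -0.901, 0.002], [-0.901, 0.434, 0.0], [-0.001, -0.002, -1.0]]
contact_force: [2.0, 0.4, 5.0]
grip_width: 0.0158
grip_force: 30.2
```

```bash
python3 -c "
from h import *
samp(4)
trav('FR',-2.02,'BL',-.815,10)"
```

```text
t 48.68 p [517.5  69.4 167.3] yaw -2.02 Tz 0.355 tau6 -0.365 F [ 3.2 -0.1  5.7] w 15.5 g 30.1 j6 -0.89
mean 0.355 sd 0.019 [0.39 0.35 0.33 0.34]
[[-0.0, 0.0, -18.7, -0.0, 36.0], [-0.0, 0.0, -18.6, -0.0, 36.0], [-0.0, 0.0, -18.7, -0.0, 36.0], [-16.6, -3.4, -0.0, -0.121, 36.0], [-16.1, -5.5, -0.0, -0.12, 36.0], [-15.3, -7.3, -0.0, -0.12, 36.0], [-14.3, -9.0, -0.0, -0.121, 36.0], [-13.1, -10.8, -0.0, -0.12, 36.0]]
[[-11.7, -12.2, -0.0, -0.121, 36.0], [-10.2, -13.6, -0.0, -0.12, 36.0], [-8.5, -14.7, -0.0, -0.121, 36.0], [-6.6, -15.6, -0.0, -0.12, 36.0], [-4.7, -16.3, -0.0, -0.121, 36.0]]
```

Emit:
send_rows --pt "0 0 0 0 36" --pt "0 0 0 0 36" --pt "0 0 0 0 36" --pt "0 0 -19 0 36" --pt "0 0 -19 0 36" --pt "0 0 -18 0 36" --pt "-16.6 -3.4 0 -0.121 36" --pt "-16.1 -5.5 0 -0.12 36"

```text
time_s: 49.35
tcp_pos: [0.5363, 0.0959, 0.2228]
ee_rot: [[-0.205, -0.979, -0.002], [-0.979, 0.205, 0.001], [-0.0, 0.002, -1.0]]
contact_force: [0.6, 0.2, -0.4]
grip_width: 0.036
grip_force: 0.0
```

Emit:
send_rows --pt "-15.3 -7.3 0 -0.12 36" --pt "-14.3 -9 0 -0.121 36" --pt "-13.1 -10.8 0 -0.12 36" --pt "-11.7 -12.2 0 -0.121 36" --pt "-10.2 -13.6 0 -0.12 36" --pt "-8.5 -14.7 0 -0.121 36" --pt "-6.6 -15.6 0 -0.12 36" --pt "-4.7 -16.3 0 -0.121 36"

```text
time_s: 50.02
tcp_pos: [0.6188, 0.2037, 0.2205]
ee_rot: [[0.688, -0.726, -0.005], [-0.726, -0.688, -0.002], [-0.003, 0.005, -1.0]]
contact_force: [-0.2, 0.2, -0.6]
grip_width: 0.0356
grip_force: 0.0
```

Emit:
send_rows --pt "0 0 10 0 36" --pt "0 0 20 0 36" --pt "0 0 18 0 36" --pt "0 0 6.5 0 36" --pt "0 0 0 0 36" --pt "0 0 0 0 24" --pt "0 0 0 0 8" --pt "0 0 0 0 8"

```text
time_s: 50.68
tcp_pos: [0.6207, 0.2037, 0.1694]
ee_rot: [[0.684, -0.73, 0.002], [-0.73, -0.684, 0.001], [0.001, -0.002, -1.0]]
contact_force: [-0.1, -0.0, -0.8]
grip_width: 0.0234
grip_force: 0.0
```

Emit:
send_rows --pt "0 0 0 0 8" --pt "0 0 0 0 8" --pt "0 0 0 0 8" --pt "0 0 0.1 0.05 8"

```text
time_s: 51.02
tcp_pos: [0.6209, 0.2039, 0.1692]
ee_rot: [[0.646, -0.763, 0.002], [-0.763, -0.646, 0.001], [0.001, -0.002, -1.0]]
contact_force: [-0.1, 1.0, 2.9]
grip_width: 0.0154
grip_force: 29.7
```

```bash
python3 -c "
from h import *
st()"
```

```text
t 51.02 p [620.9 203.9 169.2] yaw -0.868 Tz 0.144 tau6 0.491 F [-0.1  1.   2.9] w 15.4 g 29.7 j6 0.14
```

Emit:
send_rows --pt "0 0 0.1 0.05 8" --pt "0 0 0.1 0.05 8"

```text
time_s: 51.18
tcp_pos: [0.6209, 0.2039, 0.1688]
ee_rot: [[0.566, -0.825, 0.002], [-0.825, -0.566, 0.001], [0.001, -0.002, -1.0]]
contact_force: [-0.0, 0.4, 2.0]
grip_width: 0.0153
grip_force: 29.7
```

```bash
python3 -c "
from h import *
samp(4)"
```

```text
t 51.38 p [620.9 203.9 168.7] yaw -0.966 Tz 0.042 tau6 -0.081 F [0.6 1.  3.9] w 15.2 g 29.6 j6 0.04
mean 0.083 sd 0.02 [0.1  0.11 0.06 0.07]
```

BL at 1.24; like FR there was room to ~1.4.

Emit:
send_rows --pt "0 0 0.1 0.05 8" --pt "0 0 0.1 0.05 8"

```text
time_s: 51.55
tcp_pos: [0.6209, 0.204, 0.1685]
ee_rot: [[0.481, -0.877, 0.002], [-0.877, -0.481, 0.001], [0.0, -0.002, -1.0]]
contact_force: [0.6, 0.9, 2.8]
grip_width: 0.0159
grip_force: 29.7
```

```bash
python3 -c "
from h import *
st()"
```

```text
t 51.55 p [620.9 204.  168.5] yaw -1.069 Tz 0.093 tau6 0.307 F [0.6 0.9 2.8] w 15.9 g 29.7 j6 -0.06
```

Emit:
send_rows --pt "0 0 0.1 0.05 8"

```text
time_s: 51.63
tcp_pos: [0.6209, 0.204, 0.1683]
ee_rot: [[0.437, -0.9, 0.002], [-0.9, -0.437, 0.001], [0.0, -0.002, -1.0]]
contact_force: [1.5, 0.9, 3.5]
grip_width: 0.015
grip_force: 29.7
```

```bash
python3 -c "
from h import *
samp(4)"
```

```text
t 51.83 p [620.9 204.  168.3] yaw -1.116 Tz 0.088 tau6 -0.08 F [1.4 0.9 4. ] w 15.3 g 29.6 j6 -0.11
mean 0.091 sd 0.031 [0.14 0.07 0.06 0.09]
```

Emit:
send_rows --pt "0 0 0.1 0.05 8" --pt "0 0 0.1 0.05 8"

```text
time_s: 52.0
tcp_pos: [0.6209, 0.204, 0.168]
ee_rot: [[0.345, -0.938, 0.002], [-0.938, -0.345, 0.001], [-0.0, -0.002, -1.0]]
contact_force: [1.0, 0.9, 4.9]
grip_width: 0.0159
grip_force: 29.7
```

```bash
python3 -c "
from h import *
st()"
```

```text
t 52.0 p [620.9 204.  168. ] yaw -1.218 Tz 0.179 tau6 0.247 F [1.  0.9 4.9] w 15.9 g 29.7 j6 -0.21
```

Emit:
send_rows --pt "0 0 0.1 0.05 8"

```text
time_s: 52.08
tcp_pos: [0.621, 0.204, 0.1679]
ee_rot: [[0.298, -0.955, 0.002], [-0.955, -0.298, 0.001], [-0.0, -0.002, -1.0]]
contact_force: [0.9, 1.9, 3.5]
grip_width: 0.0157
grip_force: 29.8
```

```bash
python3 -c "
from h import *
samp(4)"
```

```text
t 52.28 p [620.9 204.  167.9] yaw -1.265 Tz 0.178 tau6 -0.183 F [1.7 1.8 5. ] w 15.3 g 29.7 j6 -0.26
mean 0.208 sd 0.022 [0.22 0.23 0.21 0.17]
```

Emit:
send_rows --pt "0 0 0.1 0.04 8" --pt "0 0 0.1 0.04 8"

```text
time_s: 52.45
tcp_pos: [0.621, 0.204, 0.1678]
ee_rot: [[0.222, -0.975, 0.002], [-0.975, -0.222, 0.001], [-0.0, -0.002, -1.0]]
contact_force: [1.6, 2.0, 6.0]
grip_width: 0.0156
grip_force: 29.9
```

```bash
python3 -c "
from h import *
st()"
```

```text
t 52.45 p [621.  204.  167.8] yaw -1.347 Tz 0.234 tau6 0.056 F [1.6 2.  6. ] w 15.6 g 29.9 j6 -0.34
```

Emit:
send_rows --pt "0 0 0.1 0.04 8"

```text
time_s: 52.53
tcp_pos: [0.621, 0.204, 0.1677]
ee_rot: [[0.183, -0.983, 0.002], [-0.983, -0.183, 0.001], [-0.0, -0.002, -1.0]]
contact_force: [2.8, 2.1, 4.9]
grip_width: 0.0154
grip_force: 30.0
```

```bash
python3 -c "
from h import *
samp(5)"
```

```text
t 52.78 p [621.  204.  167.7] yaw -1.385 Tz 0.336 tau6 -0.292 F [1.9 1.1 5.5] w 15.5 g 29.9 j6 -0.38
mean 0.287 sd 0.038 [0.32 0.27 0.23 0.28 0.34]
```

Emit:
send_rows --pt "0 0 0.1 0.04 8" --pt "0 0 0.1 0.04 8"

```text
time_s: 52.95
tcp_pos: [0.6211, 0.204, 0.1676]
ee_rot: [[0.104, -0.995, 0.003], [-0.995, -0.104, 0.001], [-0.0, -0.003, -1.0]]
contact_force: [1.4, 1.3, 5.5]
grip_width: 0.0154
grip_force: 30.2
```

```bash
python3 -c "
from h import *
samp(5)
trav('BL',-1.465,'FL',-1.78,5)"
```

```text
t 53.2 p [621.1 204.  167.6] yaw -1.465 Tz 0.349 tau6 -0.363 F [1.7 1.3 5.8] w 15.4 g 30.1 j6 -0.46
mean 0.372 sd 0.021 [0.4  0.39 0.35 0.35 0.36]
[[0.0, -0.0, -18.7, -0.0, 36.0], [0.0, -0.0, -18.6, -0.0, 36.0], [0.0, -0.0, -18.7, -0.0, 36.0], [0.5, 24.0, -0.0, 0.063, 36.0], [2.1, 23.9, -0.0, 0.063, 36.0], [3.5, 23.7, -0.0, 0.063, 36.0], [5.0, 23.4, -0.0, 0.063, 36.0], [6.5, 23.1, -0.0, 0.063, 36.0]]
```

Emit:
send_rows --pt "0 0 0 0 36" --pt "0 0 0 0 36" --pt "0 0 0 0 36" --pt "0 0 -19 0 36" --pt "0 0 -19 0 36" --pt "0 0 -18 0 36" --pt "0.5 24 0 0.063 36" --pt "2.1 23.9 0 0.063 36"

```text
time_s: 53.87
tcp_pos: [0.5717, 0.197, 0.2215]
ee_rot: [[-0.027, -1.0, -0.003], [-1.0, 0.027, -0.001], [0.001, 0.003, -1.0]]
contact_force: [-0.6, 0.4, -0.3]
grip_width: 0.0354
grip_force: 0.0
```

Emit:
send_rows --pt "3.5 23.7 0 0.063 36" --pt "5 23.4 0 0.063 36" --pt "6.5 23.1 0 0.063 36" --pt "0 0 10 0 36" --pt "0 0 20 0 36" --pt "0 0 18 0 36" --pt "0 0 7 0 36" --pt "0 0 0 0 36"

```text
time_s: 54.53
tcp_pos: [0.4995, 0.1873, 0.1647]
ee_rot: [[-0.211, -0.978, -0.006], [-0.978, 0.211, -0.004], [0.005, 0.005, -1.0]]
contact_force: [-0.2, -0.5, -0.2]
grip_width: 0.0357
grip_force: 0.0
```

Emit:
send_rows --pt "0 0 0 0 36" --pt "0 0 0 0 8" --pt "0 0 0 0 8" --pt "0 0 0 0 8" --pt "0 0 0 0 8" --pt "0 0 0 0 8" --pt "0 0 0 0 8"

```text
time_s: 55.12
tcp_pos: [0.5021, 0.1888, 0.1684]
ee_rot: [[-0.21, -0.978, 0.002], [-0.978, 0.21, 0.0], [-0.001, -0.002, -1.0]]
contact_force: [2.2, -1.0, 1.0]
grip_width: 0.0163
grip_force: 28.1
```

```bash
python3 -c "
from h import *
samp(4)"
```

```text
t 55.32 p [502.1 188.8 168.4] yaw -1.782 Tz 0.158 tau6 -0.155 F [ 3.6 -1.7  1.4] w 16.2 g 28.1 j6 -0.87
mean 0.157 sd 0.016 [0.13 0.17 0.17 0.16]
```

Emit:
send_rows --pt "0 0 0 0.02 8"

```text
time_s: 55.4
tcp_pos: [0.5021, 0.1888, 0.1684]
ee_rot: [[-0.23, -0.973, 0.002], [-0.973, 0.23, 0.0], [-0.001, -0.002, -1.0]]
contact_force: [3.2, -1.3, 3.4]
grip_width: 0.0162
grip_force: 28.3
```

```bash
python3 -c "
from h import *
samp(4)"
```

```text
t 55.6 p [502.  188.8 168.3] yaw -1.802 Tz 0.194 tau6 -0.21 F [ 4.4 -2.1  4. ] w 16.1 g 28.3 j6 -0.89
mean 0.185 sd 0.027 [0.2  0.2  0.2  0.14]
```

Emit:
send_rows --pt "0 0 0 0.02 8"

```text
time_s: 55.68
tcp_pos: [0.502, 0.1888, 0.1683]
ee_rot: [[-0.25, -0.968, 0.002], [-0.968, 0.25, 0.0], [-0.001, -0.002, -1.0]]
contact_force: [3.9, -1.5, 4.2]
grip_width: 0.016
grip_force: 28.5
```

```bash
python3 -c "
from h import *
samp(4)"
```

```text
t 55.88 p [502.  188.8 168.3] yaw -1.822 Tz 0.239 tau6 -0.256 F [ 4.1 -2.2  4.8] w 16.3 g 28.5 j6 -0.91
mean 0.238 sd 0.055 [0.17 0.31 0.21 0.26]
```

Emit:
send_rows --pt "0 0 0.1 0.02 8"

```text
time_s: 55.97
tcp_pos: [0.502, 0.1888, 0.1683]
ee_rot: [[-0.268, -0.963, 0.002], [-0.963, 0.268, 0.0], [-0.001, -0.002, -1.0]]
contact_force: [4.4, -2.6, 6.3]
grip_width: 0.0165
grip_force: 28.8
```

```bash
python3 -c "
from h import *
samp(4)"
```

```text
t 56.17 p [502.  188.8 168.2] yaw -1.842 Tz 0.288 tau6 -0.294 F [ 5.4 -2.   5.5] w 16.7 g 28.7 j6 -0.93
mean 0.299 sd 0.018 [0.32 0.27 0.31 0.3 ]
```

Emit:
send_rows --pt "0 0 0 0.02 8"

```text
time_s: 56.25
tcp_pos: [0.502, 0.1888, 0.1683]
ee_rot: [[-0.288, -0.958, 0.002], [-0.958, 0.288, 0.0], [-0.001, -0.002, -1.0]]
contact_force: [4.8, -2.6, 5.3]
grip_width: 0.0163
grip_force: 29.0
```

```bash
python3 -c "
from h import *
samp(4)"
```

```text
t 56.45 p [502.  188.8 168.3] yaw -1.862 Tz 0.338 tau6 -0.326 F [ 4.5 -2.2  5.5] w 16.6 g 28.9 j6 -0.95
mean 0.326 sd 0.012 [0.34 0.32 0.33 0.31]
```

Emit:
send_rows --pt "0 0 0 0.02 8"

```text
time_s: 56.53
tcp_pos: [0.502, 0.1888, 0.1683]
ee_rot: [[-0.306, -0.952, 0.002], [-0.952, 0.306, 0.0], [-0.001, -0.002, -1.0]]
contact_force: [4.6, -2.8, 5.7]
grip_width: 0.0168
grip_force: 29.2
```

```bash
python3 -c "
from h import *
samp(4)"
```

```text
t 56.73 p [502.  188.8 168.2] yaw -1.882 Tz 0.323 tau6 -0.352 F [ 4.4 -1.8  5.9] w 16.5 g 29.1 j6 -0.97
mean 0.347 sd 0.011 [0.33 0.35 0.35 0.36]
```

Emit:
send_rows --pt "0 0 0 0.01 8" --pt "0 0 0 0 36" --pt "0 0 0 0 36" --pt "0 0 0 0 36" --pt "0 0 0 0 36" --pt "0 0 -19 0 36" --pt "0 0 -25 0 36" --pt "0 0 -30 0 36"

```text
time_s: 57.4
tcp_pos: [0.4986, 0.1878, 0.2394]
ee_rot: [[-0.317, -0.948, -0.008], [-0.948, 0.317, -0.004], [0.006, 0.006, -1.0]]
contact_force: [0.6, 0.2, -0.0]
grip_width: 0.0356
grip_force: 0.0
```

Emit:
send_rows --pt "0 0 -30 0 36" --pt "0 0 -30 0 36" --pt "0 0 0 0 36" --pt "0 0 0 0 36" --pt "0 0 0 0 36"

```text
time_s: 57.82
tcp_pos: [0.4998, 0.1884, 0.2998]
ee_rot: [[-0.317, -0.949, -0.004], [-0.949, 0.317, -0.001], [0.002, 0.003, -1.0]]
contact_force: [-0.4, 0.6, -0.8]
grip_width: 0.0363
grip_force: 0.0
```

```bash
python3 -c "
from h import *
st();cv2.imwrite('pics/end.png',cv2.resize(ctrl.get_image('side')[110:260,220:420],None,fx=4,fy=4))"
```

```text
t 57.82 p [499.8 188.4 299.8] yaw -1.893 Tz 0.037 tau6 -0.0 F [-0.4  0.6 -0.8] w 36.3 g 0.0 j6 -0.99
```

View pics/end.png

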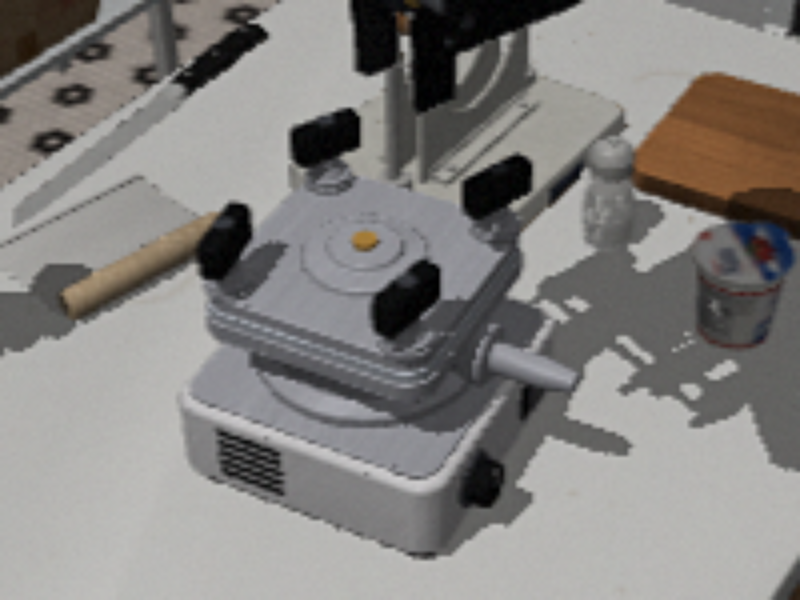

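The picture shows the cover seated level (boss about (365,240)), all four knobs turned, the tub and shaker still in place, and the gripper clear above.

```bash
python3 -c "
from h import *
print(ctrl.sign_off())"
```

```text
the job is handed in; nothing more can be done
None
```

All four knobs were tightened crosswise in small rounds to about 0.35–0.37 N m each by feel (0.38 is firm), the cover looks level and seated in the last picture, and the job was handed in at about 58 s with no result returned; at the end I went back to the front left knob once to bring it up to the others.

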